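# Load the board burn-in rig

## Robot

A 7-joint arm with a two-finger parallel gripper is mounted at the origin on the work surface. World frame = base frame: x ahead of the robot, y to its left, z up, the work surface at z = 0. Lengths are in m, angles in rad, forces in N, time in s.
With the tool pointing down it reaches from about 0.425 to 0.95 m from the base axis. Payload 4.7 kg.
Tool frame: the origin (TCP) lies at the centre of the arm's flange, where the gripper is bolted on; the fingertips stand 182 mm ahead of it and the grasp point (between the pads) lies 164 mm ahead of it (manip.tcp_to_tips is the distance from the TCP to the fingertips, in m); z points along the fingers, y is the line along which they close (so a half turn about z gives the same grasp; the last joint's range is limited). The gripper opens to 87 mm and grips with 3 to 60 N. Pads are 19 mm wide; open, the fingers measure 117 mm over their backs; the gripper's body (75 mm by 190 mm) begins 51 mm behind the grasp point.
Start: joints at [-1.16, 0.469, -0.049, 1.532, 0.024, 1.141, -0.082], TCP at [0.287, 0.611, 0.405] pointing down, gripper open.
Joint ranges: [-2.59, 2.59], [-0.33, 1.99], [-1.39, 1.29], [0.1, 2.45], [-1.04, 4.18], [0.21, 1.99], [-2.66, 2.66]. Speed limits (rad/s): [2.57, 2.57, 3.14, 3.14, 3.14, 3.14, 3.14].

## Interface

Orientations are given as [roll, pitch, yaw] about the fixed x, y, z axes, in that order (R = Rz(yaw) Ry(pitch) Rx(roll)).
In Python, from workcell import telemetry, viewer, ticket, manip gives the robot as it stands.
- The arm moves only by the tool jog_arm, never from a script. Its argument "steps" is one flat list of numbers, 7 for each row, row after row: the gripper's target within -1 to 1 (fully open at 1, half-way at 0, shut at -1), then the shift along the tool's x, y, z in mm, then the turn, a rotation vector about the tool's x, y, z in rad. A call has 1 to 10 rows; each row shifts and turns the commanded pose from where the row before left it, along the tool's axes as they then stand; what a row does not reach is not made up. A row lasts 1/12 s, in which the tool goes at most 41.7 mm and 7.16 degrees, less where a joint would pass 70% of its speed; a pose out of reach is approached as far as the arm can. A call is refused whole if a number of a shift passes 41.7 or a number of a turn 0.125, either way. A call with a gripper value outside its range is refused whole. The fingers move at their own pace and stop on an object; "force" is the grip in N (left out, the last holds). Time passes only in rows, so rows that do not move let the fingers close. It gives the time, the measured TCP pose, the force, the opening and the grip force at its end, in the units of the state.
- telemetry.get_state(): the state, without advancing time (a new reading comes with each control period).
- viewer.capture(name): name is "side" or "top"; returns the picture (384x512x3 uint8, red, green, blue); there is no depth.
- viewer.camera_model(name): a dict with "fovy" (degrees; the focal length in pixels is half the picture's height over the tangent of half this angle, whatever the lens; pixels are square), "cx", "cy" (the principal point, pixels), "camera_from_world" (4x4, takes a point from world to camera coordinates). Camera axes: x right, y down, z forward; pixel columns grow to the right and rows downward; lengths in m; the calibration is good to about 2 mm. A picture is of the moment at which its call begins. camera_model takes no time and is no camera call.
- ticket.close_job(): hands the job in; it is judged then, once.
Trained networks look in the newest picture that a camera, given by its name, has taken for a name from the list of things; names that differ only in an ending like _2 or _b are one class to them, and where a whole thing is asked for, a point or a joint stands for the part that bears it (a point fixed in the world has none). Each returns a list of dicts, best first, with "p" (0 to 1); they miss things now and then, are a little off and sometimes report something else, mostly with a low value. They report only what shows in the picture. A call takes as long as a camera call. They do not tell look-alikes from the thing itself.
- viewer.search_frame(camera, target): "extent" ([left, top, right, bottom] in pixels, round what is visible of it).
- viewer.silhouettes(camera, target): "mask" (384x512 bool, what is visible of it) and "extent" ([left, top, right, bottom] in pixels, round what is visible of it).
- viewer.pinpoint(camera, target): "at" ([row, column] in pixels: a listed point, or the origin of a listed thing).
The state is a dict: "time_s": time; "joint_positions": joint angles; "joint_vel": joint speeds; "tau": joint torques, N m; "position": TCP position; "orientation": TCP orientation; "force": force on the tool from outside, world axes, zero at the start; "torque": the same for the moment, N m; "width": finger opening in m; "grip_force": force on a finger pad.
Only numpy, scipy, OpenCV 4.12 (cv2) and the standard library are available. Lean on these libraries where they do the work, as an engineer would, in place of code of your own. Each camera call takes 0.05 s, during which the arm holds its last target. There are 200 camera calls.

## Task

Load the burn-in rig: first slide the supply's fader all the way down to its off end, then press the safety cap down, turn it free, lift it off and set it upright across the rails of its cradle. Lower every circuit board lying on the bench over the four posts so that they lie flat in one stack on the rig, then put the cap back and press and turn it until it is locked as it was at the start. Only then slide the fader up to the run mark; the fader must stay off whenever the cap is off, and the other things on the bench are to be left where they are.

Things in the scene. Friction and masses are not known exactly. Their poses are not given: they have to be found in the camera images.
- rig: Fixed black base 130 x 110 x 15 mm (x, y, z); origin at the centre of its underside, on the bench. Four 6 mm brass posts with round tips stand at x = +-36, y = +-19 mm, tips 52 mm above the bench; in the middle a hollow aluminium spindle, 38 mm outside diameter, 53 mm high above the bench.
- spindle_top (a point): Centre of the spindle's top, 53 mm above the bench; axes of the rig. The top has a slot 32 x 11 mm, long axis turned +80 degrees (counter-clockwise from above) from the rig's x. Inside are a spring and a bayonet: a lug bar pressed through the slot turns 80 degrees clockwise to its locked place along the rig's x, with end stops about 8 degrees beyond either end.
- cap: Grey safety cap, about 90 g. Origin: centre of the underside of its disc (56 mm diameter, 5 mm thick, z = 0 to 5 mm). Below, a 6 mm stem ends in a lug bar 28 x 6 mm along x, z = -12 to -17, with a narrower nose down to z = -19 mm. Same either way round. Starts locked on the spindle, its x along the rig's x, disc underside 61 mm above the bench.
- cap_grip (a point): Centre of the top of the cap's round knob, 36 mm diameter, z = 5 to 23 mm on the cap, with a black rib across it along the cap's x, as the lug. To free the cap: press it down 8 mm until it bottoms on the spindle top (6 N at first, 14 N at the bottom; under 6 mm it will not turn), turn 80 degrees counter-clockwise seen from above, let it up and lift it out through the slot.
- cap_lug (a point): Bottom centre of the cap's lug nose (z = -19 mm on the cap). To lock: with the rib along the slot set the lug in the slot (it rests on the spring, disc underside about 65 mm above the bench), press down 12 mm until the disc bottoms on the spindle, turn 80 degrees clockwise, let go: the spring lifts it 8 mm into a notch where it cannot turn.
- cap_home (a point): Where the cap's origin is when locked: on the spindle axis, 61 mm above the bench. Its axes are those of the rig.
- cradle_top (a point): Fixed grey cap cradle, 80 x 68 mm: two parallel rails along its x axis, 10 mm thick, 40 mm clear between them, 26 mm high, floor 4 mm. This point is midway between the rails, at the height of their tops: the cap's disc rests across both rails with its lug hanging between them, at any yaw.
- board1: Circuit board, 80 g, may be absent. A green plate 96 x 60 x 3 mm with black rails 5.5 mm thick and 8 mm high along both long (x) edges, so boards stack at 8 mm pitch. Origin: centre of the underside. 10 mm square holes at x = +-36, y = +-19 mm, and a 44 mm square centre hole that passes the spindle. Same either way round. Lies on the bench at the start; grip it across the rails (60 mm, along y).
- board2: Circuit board, 80 g, may be absent. A green plate 96 x 60 x 3 mm with black rails 5.5 mm thick and 8 mm high along both long (x) edges, so boards stack at 8 mm pitch. Origin: centre of the underside. 10 mm square holes at x = +-36, y = +-19 mm, and a 44 mm square centre hole that passes the spindle. Same either way round. Lies on the bench at the start; grip it across the rails (60 mm, along y).
- board3: Circuit board, 80 g, may be absent. A green plate 96 x 60 x 3 mm with black rails 5.5 mm thick and 8 mm high along both long (x) edges, so boards stack at 8 mm pitch. Origin: centre of the underside. 10 mm square holes at x = +-36, y = +-19 mm, and a 44 mm square centre hole that passes the spindle. Same either way round. Lies on the bench at the start; grip it across the rails (60 mm, along y).
- board4: Circuit board, 80 g, may be absent. A green plate 96 x 60 x 3 mm with black rails 5.5 mm thick and 8 mm high along both long (x) edges, so boards stack at 8 mm pitch. Origin: centre of the underside. 10 mm square holes at x = +-36, y = +-19 mm, and a 44 mm square centre hole that passes the spindle. Same either way round. Lies on the bench at the start; grip it across the rails (60 mm, along y).
- fader (a joint): Fader on the grey supply box, m: 0 at the off end (the right-hand one seen from the robot), 0.12 at the other, growing along the supply's +y. It stays where it is left; about 1.5 N to move. The run mark is at 0.080.
- fader_top (a point): Centre of the top of the fader's black grip, a block 28 mm (x, across the track) x 20 mm (y, along the track), 40 mm tall, on a track whose top is 59 mm above the bench; this point is 99.5 mm above the bench. Its axes are those of the supply.
- run_mark (a point): The run mark: a black line across the supply's top either side of the track; this point lies on the track's centre line, 59 mm above the bench. The fader is at the mark when its grip is centred here along the track.
- supply: Fixed grey supply box 100 x 190 x 45 mm (x, y, z) that carries the fader; origin at the centre of its underside. The track runs along its y axis through its centre, 40 mm wide and 170 mm long, top at 59 mm.
- screwdriver: Red screwdriver, 170 mm long, lying on the bench beyond the work; leave alone. Origin under its middle.
- power_bank: Black power bank 70 x 140 x 16 mm on the bench; leave alone. Origin under its centre.
- printed_shell: Grey printed half shell 110 x 45 x 22 mm on the bench; leave alone. Origin under its centre.
Things that resemble listed ones, but are neither listed nor needed, are in the scene too. What is meant by the supply is not blue or yellow, and is the larger of those in its own colour.

How it is judged:
On the way, in this order (a step that is already met when the one before it is completed fails the run):
1. the fader is at its off end (value of joint fader below 0.006 m), for 0.2 s.
2. the cap rests across the cradle's rails, let go (horizontal distance between cap and cradle_top below 0.04 m and z of cap in the frame of cradle_top between -0.004 and 0.004 m and angle between cap's own z axis and vertical below 0.12 rad and contact force between the fingers and cap below 0.05 N), for 0.2 s.
3. every board lies flat in the stack on the rig, let go (horizontal distance between each of board1, board2, board3, board4 and rig below 0.006 m and z of each of board1, board2, board3, board4 in the frame of rig below 0.0425 m and angle between each of board1, board2, board3, board4's own z axis and vertical below 0.06 rad and angle between the x axis of each of board1, board2, board3, board4 and the x axis of rig, either way round below 0.12 rad and linear speed of each of board1, board2, board3, board4 below 0.03 m/s and contact force between the fingers and board1 below 0.05 N and contact force between the fingers and board2 below 0.05 N and contact force between the fingers and board3 below 0.05 N and contact force between the fingers and board4 below 0.05 N), for 0.3 s.
4. the cap is locked on the spindle again, let go (distance between cap and cap_home below 0.005 m and angle between the x axis of cap and the x axis of rig, either way round below 0.3 rad and angle between cap's own z axis and vertical below 0.12 rad and contact force between the fingers and cap below 0.05 N), for 0.2 s.
5. the fader is at the run mark (value of joint fader between 0.073 and 0.087 m), for 0.2 s.
At the end, for the whole second after the job is handed in: Boards present: flat over the posts, within 6 mm of the rig's centre, undersides at most 42.5 mm above its underside, tilt under 0.06 rad. Cap locked: within 5 mm of home, rib within 0.3 rad of the rig's x, tilt under 0.12 rad. Fader at 0.073 to 0.087. All at rest (all of step 5 and horizontal distance between each of board1, board2, board3, board4 and rig below 0.006 m and z of each of board1, board2, board3, board4 in the frame of rig below 0.0425 m and angle between each of board1, board2, board3, board4's own z axis and vertical below 0.06 rad and angle between the x axis of each of board1, board2, board3, board4 and the x axis of rig, either way round below 0.12 rad and linear speed of each of board1, board2, board3, board4, cap below 0.03 m/s and distance between cap and cap_home below 0.005 m and angle between the x axis of cap and the x axis of rig, either way round below 0.3 rad and angle between cap's own z axis and vertical below 0.12 rad); the robot touches nothing.
It fails at once if the fader is up (more than 15 mm from off) while the cap is off (more than 20 mm from its home point) (value of joint fader above 0.015 m and distance between cap and cap_home above 0.02 m).
It fails at once if the screwdriver is moved more than 30 mm (distance of screwdriver from where it was at the start of the episode above 0.03 m).
It fails at once if the power bank is moved more than 30 mm (distance of power_bank from where it was at the start of the episode above 0.03 m).
It fails at once if the printed shell is moved more than 30 mm (distance of printed_shell from where it was at the start of the episode above 0.03 m).
Of board1, board2, board3, board4 only 2 to 4 are there at a start; the rules pass over those that are not, and their reading is None.
At some moment in a run one of board1, board2, board3, board4 may be knocked a few centimetres aside while the robot is not near it.
It also fails if it takes over 210 s, if anything falls off the work surface, if the arm or the gripper's body presses on something with over 40 N, if the wrist force passes 120 N, or if a joint passes its speed limit or range.

## Working session

There is one attempt and no reset: what is moved stays moved. The work goes in short steps, Python scripts to look and compute and a tool call to move; the robot and the scene stay as the last step left them, time stands still between calls to the robot, and variables do not carry over. Pictures are saved under pics/ and viewed, at most 15 in all, crops included, and the job is handed in when it is done.

Besides the shell and the picture viewer there is one more tool, called after ">>>" as name(argument=value, ...) on one line, values as JSON. jog_arm: Moves the arm, as the interface text tells. Its arguments: {"type":"object","properties":{"steps":{"type":"array","items":{"type":"number"}},"force":{"type":"number"}},"required":["steps"]}

```bash
mkdir -p pics; ls; python3 - <<'E'
from workcell import telemetry, viewer
import cv2, numpy as np
print(telemetry.get_state())
for c in ("top","side"):
    im=viewer.capture(c); cv2.imwrite(f"pics/{c}0.png",cv2.resize(im[:,:,::-1],(800,600),interpolation=cv2.INTER_CUBIC))
    m=viewer.camera_model(c); print(c,m["fovy"],m["cx"],m["cy"],np.round(m["camera_from_world"],4).tolist(), [k for k in m])
    for t in ("board1","cap_grip","cap","rig","cradle_top","supply","fader_top","power_bank","printed_shell","screwdriver","run_mark","spindle_top"):
        print(t,[(np.round(d["at"],1).tolist(),round(d["p"],2)) for d in viewer.pinpoint(c,t)])
E
```

```text
pics
{'time_s': 0.0, 'joint_positions': array([-1.15988929,  0.46944031, -0.04861629,  1.53370773,  0.02412519,
        1.1409969 , -0.08228787]), 'joint_vel': array([-1.86663355e-04,  1.62014896e-03,  4.45393599e-05, -9.88495094e-04,
       -9.39135273e-04,  3.54705869e-04,  5.17381757e-05]), 'tau': array([-4.40659477e-06, -5.07965577e+01, -8.09798716e-02, -2.36155200e+01,
       -6.14592363e-02,  3.79610946e-02,  1.77085631e-04]), 'position': array([0.2872563 , 0.61054907, 0.40369408]), 'orientation': array([-3.13962898e+00,  8.60210949e-05,  2.70185932e+00]), 'force': array([-0.03274265,  0.80389656, -0.52323311]), 'torque': array([0.06385382, 0.00910855, 0.03274975]), 'grip_force': 0.0, 'width': 0.08710738237403379}
top 42.48772036710574 260.9565784614524 184.7853087939015 [[-0.0329, -0.9995, -0.0026, -0.0311], [-0.9755, 0.0327, -0.2177, 0.5073], [0.2177, -0.0047, -0.976, 1.4088], [0.0, 0.0, 0.0, 1.0]] ['fovy', 'cx', 'cy', 'camera_from_world']
board1 [([216.4, 182.6], 0.93), ([166.9, 122.2], 0.89), ([204.0, 123.7], 0.77), ([150.2, 326.9], 0.62)]
cap_grip [([173.4, 244.9], 0.68)]

[... 978 characters left out ...]
45.6], 0.45)]
cap_grip [([180.7, 246.0], 0.67), ([160.0, 292.0], 0.25)]
cap [([189.8, 250.8], 0.73)]
rig [([206.7, 248.5], 0.88)]
cradle_top [([246.5, 305.0], 0.96)]
supply [([354.4, 158.6], 0.83), ([272.0, 170.6], 0.8), ([278.5, 246.5], 0.72), ([321.6, 342.3], 0.6)]
fader_top [([352.8, 162.7], 0.96), ([240.7, 238.6], 0.58), ([261.8, 176.0], 0.57), ([315.4, 356.3], 0.49)]
power_bank [([247.9, 301.7], 0.59), ([210.1, 332.5], 0.57)]
printed_shell [([161.9, 289.6], 0.69)]
screwdriver [([183.3, 314.2], 0.56), ([179.6, 248.7], 0.31)]
run_mark [([257.5, 166.0], 0.75), ([327.8, 148.0], 0.64), ([304.1, 341.8], 0.62), ([254.8, 241.1], 0.6)]
spindle_top [([195.2, 250.7], 0.87), ([155.5, 245.3], 0.34)]
```

View pics/top0.png

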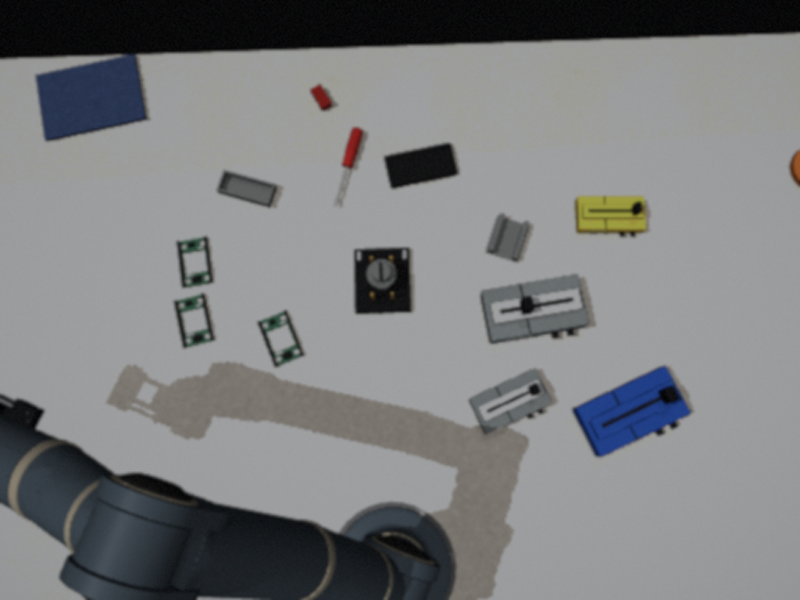

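View pics/side0.png

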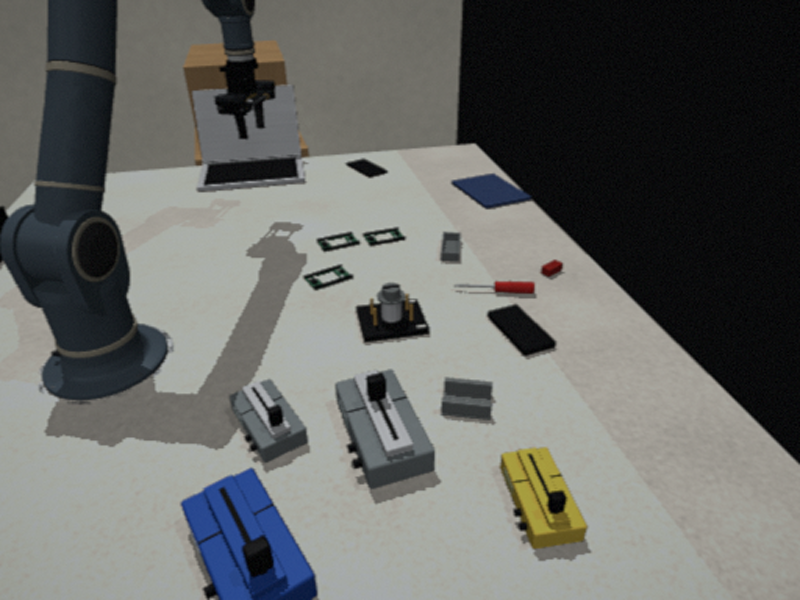

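The top view shows the large grey supply at about (537,308) with its fader left of centre. The rig is at (382,278), the cradle at (509,238), and three boards are at (195,262), (194,320) and (281,338). I'll fit poses by comparing rendered silhouettes with the masks.

```bash
cat > fit.py <<'E'
from workcell import viewer
import numpy as np, cv2
from scipy.optimize import minimize
def box(x0,x1,y0,y1,z0,z1): return np.array([[x,y,z] for x in(x0,x1) for y in(y0,y1) for z in(z0,z1)])/1e3
def cyl(d,z0,z1,x=0,y=0):
    a=np.linspace(0,2*np.pi,32,endpoint=False); r=d/2
    return np.array([[x+r*np.cos(t),y+r*np.sin(t),z] for t in a for z in(z0,z1)])/1e3
CAP=[cyl(56,0,5),cyl(36,5,23)]
RIG=[box(-65,65,-55,55,0,15),cyl(38,0,53)]+[cyl(6,15,52,x,y) for x in(-36,36) for y in(-19,19)]
BOARD=[box(-48,48,-30,30,0,8)]
SUP=[box(-50,50,-95,95,0,45),box(-20,20,-85,85,0,59)]
CRA=[box(-40,40,-34,34,0,4),box(-40,40,20,34,0,26),box(-40,40,-34,-20,0,26)]
def cam(c):
    m=viewer.camera_model(c); return m,192/np.tan(np.radians(m["fovy"])/2)
def proj(c,P):
    m,f=cam(c); q=np.c_[P,np.ones(len(P))]@np.array(m["camera_from_world"])[:3].T
    return np.c_[m["cx"]+f*q[:,0]/q[:,2], m["cy"]+f*q[:,1]/q[:,2]]
def ray(c,row,col,z):
    m,f=cam(c); T=np.array(m["camera_from_world"]); R=T[:3,:3]; o=-R.T@T[:3,3]
    d=R.T@[(col-m["cx"])/f,(row-m["cy"])/f,1]; return o+d*(z-o[2])/d[2]
def place(P,x,y,yaw,z=0):
    c,s=np.cos(yaw),np.sin(yaw); return P@np.array([[c,-s,0],[s,c,0],[0,0,1]]).T+[x,y,z]
S=4
def render(c,parts,p,z,win):
    x0,y0,w,h=win; im=np.zeros((h*S,w*S),np.uint8)
    for P in parts:
        uv=((proj(c,place(P,*p[:3],z))-[x0,y0]+.5)*S*16-8).astype(np.int32)
        cv2.fillConvexPoly(im,cv2.convexHull(uv),255,lineType=cv2.LINE_8,shift=4)
    return cv2.resize(im,(w,h),interpolation=cv2.INTER_AREA)/255.
def fit(masks,parts,p0,z=0,fill=True):
    """masks: {cam:bool mask}; parts: list or function of p"""
    data={}
    for c,m in masks.items():
        m=m.astype(np.uint8)
        if fill:
            cs,_=cv2.findContours(m,cv2.RETR_EXTERNAL,cv2.CHAIN_APPROX_NONE); m=cv2.drawContours(m.copy(),cs,-1,1,-1)
        x,y,w,h=cv2.boundingRect(m); win=(max(x-12,0),max(y-12,0),w+24,h+24)
        data[c]=(win,m[win[1]:win[1]+win[3],win[0]:win[0]+win[2]].astype(float))
    def cost(q):
        p=np.array(q)*sc; pp=parts(p) if callable(parts) else parts
        t=0
        for c,(win,m) in data.items():
            r=render(c,pp,p,z,win)[:m.shape[0],:m.shape[1]]; t+=np.abs(r-m).sum()/m.sum()
        return t
    sc=np.array([.01,.01,.2]+[.02]*(len(p0)-3))
    best=None
    for k in range(2):
        st=(best.x if best is not None else np.array(p0)/sc)
        n=len(st); sim=np.vstack([st]+[st+np.eye(n)[i]*.7 for i in range(n)])
        best=minimize(cost,st,method="Nelder-Mead",options=dict(initial_simplex=sim,xatol=.01,fatol=1e-4,maxiter=200))
    return best.x*sc,best.fun
def near(c,target,pt):
    """mask of target whose extent centre is nearest the projection of world point"""
    uv=proj(c,np.array([pt]))[0]; L=viewer.silhouettes(c,target)
    L=sorted(L,key=lambda d:np.hypot(*(np.array([(d["extent"][0]+d["extent"][2])/2,(d["extent"][1]+d["extent"][3])/2])-uv)))
    return L
E
cat > m1.py <<'E'
from fit import *
for c in("top","side"): viewer.capture(c)
def run(name,target,parts,p0,cams=("top","side"),z=0,extra=()):
    ms={}
    for c in cams:
        L=near(c,target,[p0[0],p0[1],.02])
        if not L: continue
        m=L[0]["mask"].copy(); 
        for e in extra:
            E=near(c,e,[p0[0],p0[1],.07])
            if E: m|=E[0]["mask"]
        ms[c]=m
    out=[]
    for k in [list(ms)]+[[c] for c in ms]:
        p,f=fit({c:ms[c] for c in k},parts,p0,z); out.append((k,np.round(p,4).tolist(),round(f,3)))
    print(name,out)
g=lambda r,c,z:ray("top",r*.64,c*.64,z)[:2]
run("rig","rig",RIG+[q+[0,0,.061] for q in CAP],[*g(280,382,.015),np.pi/2],extra=("cap",))
for i,(r,c,y) in enumerate([(262,195,.1),(320,194,.2),(338,281,.35)]): run("board%d"%i,"board1",BOARD,[*g(r,c,.004),y])
run("cradle","cradle_top",CRA,[*g(238,509,.02),-.2])
def sup(p): return SUP+[box(-14,14,-10,10,59,99.5)+[0,p[3]-.06,0]]
run("supply","supply",sup,[*g(308,537,.03),.15,.08])
E
python3 m1.py
```

```text
Traceback (most recent call last):
  File "m1.py", line 18, in <module>
    run("rig","rig",RIG+[q+[0,0,.061] for q in CAP],[*g(280,382,.015),np.pi/2],extra=("cap",))
    ~~~^^^^^^^^^^^^^^^^^^^^^^^^^^^^^^^^^^^^^^^^^^^^^^^^^^^^^^^^^^^^^^^^^^^^^^^^^^^^^^^^^^^^^^^
  File "m1.py", line 15, in run
    p,f=fit({c:ms[c] for c in k},parts,p0,z); out.append((k,np.round(p,4).tolist(),round(f,3)))
        ~~~^^^^^^^^^^^^^^^^^^^^^^^^^^^^^^^^^
  File "fit.py", line 50, in fit
    best=minimize(cost,st,method="Nelder-Mead",options=dict(initial_simplex=sim,xatol=.01,fatol=1e-4,maxiter=200))
  File "fit.py", line 43, in cost
    r=render(c,pp,p,z,win)[:m.shape[0],:m.shape[1]]; t+=np.abs(r-m).sum()/m.sum()
      ~~~~~~^^^^^^^^^^^^^^
  File "fit.py", line 27, in render
    uv=((proj(c,place(P,*p[:3],z))-[x0,y0]+.5)*S*16-8).astype(np.int32)
         ~~~~^^^^^^^^^^^^^^^^^^^^^
  File "fit.py", line 16, in proj
    m,f=cam(c); q=np.c_[P,np.ones(len(P))]@np.array(m["camera_from_world"])[:3].T
        ~~~^^^
  File "fit.py", line 14, in cam
    m=viewer.camera_model(c); return m,192/np.tan(np.radians(m["fovy"])/2)
ValueError: time passes only in moves, steps and waits
```

```bash
sed -i 's/^def cam(c):/import functools\n@functools.cache\ndef cam(c):/' fit.py; time python3 m1.py; python3 -c "
from workcell import telemetry;print(telemetry.get_state()['time_s'])"
```

```text
rig [(['top', 'side'], [0.5364, 0.0059, 1.7525], np.float64(0.481)), (['top'], [0.5371, 0.0034, 1.7949], np.float64(0.273)), (['side'], [0.535, 0.0097, 1.7219], np.float64(0.197))]
board0 [(['top', 'side'], [0.5877, 0.3758, 0.1089], np.float64(1.433)), (['top'], [0.5859, 0.3757, 0.1215], np.float64(0.06)), (['side'], [0.6304, 0.3438, -0.46], np.float64(1.0))]
board1 [(['top', 'side'], [0.469, 0.3726, 0.2206], np.float64(0.174)), (['top'], [0.4699, 0.3735, 0.2251], np.float64(0.047)), (['side'], [0.4678, 0.3705, 0.2262], np.float64(0.096))]
board2 [(['top', 'side'], [0.4275, 0.2032, 0.3739], np.float64(0.191)), (['top'], [0.4285, 0.2041, 0.3761], np.float64(0.058)), (['side'], [0.4276, 0.2012, 0.3583], np.float64(0.113))]
cradle [(['top', 'side'], [0.6145, -0.2487, -0.3626], np.float64(0.245)), (['top'], [0.6163, -0.2486, -0.3858], np.float64(0.112)), (['side'], [0.6134, -0.2488, -0.3439], np.float64(0.121))]
supply [(['top', 'side'], [0.465, -0.2862, 0.1274, 0.0806], np.float64(0.111)), (['top'], [0.4661, -0.287, 0.1311, 0.0853], np.float64(0.051)), (['side'], [0.4643, -0.286, 0.1292, 0.0824], np.float64(0.053))]
2.4
real	0m2.695s
user	0m1.409s
sys	0m0.038s
```

>>> jog_arm(steps=[1,-29,-19.6,0,0,0,0,1,-29,-19.6,0,0,0,0,1,-29,-19.6,0,0,0,0,1,-29,-19.6,0,0,0,0,1,-29,-19.6,0,0,0,0,1,-29,-19.6,0,0,0,0,1,-29,-19.6,0,0,0,0,1,-29,-19.6,0,0,0,0,1,-29,-19.6,0,0,0,0,1,-29,-19.6,0,0,0,0], force=20)

```text
time_s: 3.23
position: [0.4669, 0.3084, 0.4051]
orientation: [3.141, 0.0, 2.702]
force: [0.3, 1.1, -0.3]
width: 0.0869
grip_force: 0.0
```

>>> jog_arm(steps=[1,-29,-19.6,0,0,0,0,1,-29,-19.6,0,0,0,0,1,-13.3,-34.4,0,0,0,0,1,-13.3,-34.4,0,0,0,0,1,-13.3,-34.4,0,0,0,0,1,-13.3,-34.4,0,0,0,0,1,-13.3,-34.4,0,0,0,0,1,-13.3,-34.4,0,0,0,0,1,-13.3,-34.4,0,0,0,0,1,-13.3,-34.4,0,0,0,0])

```text
time_s: 4.07
position: [0.4807, -0.0463, 0.4051]
orientation: [3.141, 0.001, 2.702]
force: [0.9, -0.5, 1.1]
width: 0.0871
grip_force: 0.0
```

>>> jog_arm(steps=[1,-13.3,-34.4,0,0,0,0.114,1,-13.3,-34.4,0,0,0,0,1,-13.3,-34.4,0,0,0,0,1,-13.3,-34.4,0,0,0,0,1,0,0,0,0,0,0,1,0,0,0,0,0,0])

```text
time_s: 4.57
position: [0.4575, -0.1922, 0.405]
orientation: [3.142, 0.001, 2.583]
force: [0.2, 1.0, 0.1]
width: 0.0871
grip_force: 0.0
```

```bash
cat > plan.py <<'E'
import sys,numpy as np
from workcell import telemetry
def plan(x,y,z,yaw=None,n=""):
    """tool-frame shift (mm) at the current yaw, then turn"""
    s=telemetry.get_state(); p=s["position"]; psi=s["orientation"][2]; d=np.array([x,y,z])-p
    c,sn=np.cos(psi),np.sin(psi)
    t=1e3*np.array([c*d[0]+sn*d[1],sn*d[0]-c*d[1],-d[2]])
    turn=None if yaw is None else round(-((yaw-psi+np.pi)%(2*np.pi)-np.pi),3)
    print(n,"shift",np.round(t,1),"rows>=",round(np.linalg.norm(t)/41.7,1),"then turn tool z",turn,"q7",np.round(s["joint_positions"][6],2),"t",round(s["time_s"],1))
if __name__=="__main__": plan(*map(float,sys.argv[1:]))
E
cat > m2.py <<'E'
from m1 import run
E
sed -i '/^g=lambda/,$d' m1.py
python3 - <<'E'
from m1 import *
from plan import plan
im=viewer.capture("top"); cv2.imwrite("pics/top1.png",cv2.resize(im[:,:,::-1],(800,600),interpolation=cv2.INTER_CUBIC))
run("rig","rig",RIG+[q+[0,0,.061] for q in CAP],[.536,.006,0.02],extra=("cap",))
L=viewer.silhouettes("top","board1")
for d in L: print(d["p"],d["extent"])
plan(.4623,-.2652,.36,3.27)
E
```

```text
rig [(['top', 'side'], [0.5366, 0.0028, 0.0061], np.float64(0.133)), (['top'], [0.5379, 0.0038, 0.0021], np.float64(0.035)), (['side'], [0.5351, 0.0007, 0.0096], np.float64(0.073))]
0.88 [109.5, 191.0, 135.7, 220.9]
0.86 [166.1, 199.2, 192.0, 233.9]
0.67 [111.2, 152.7, 133.9, 184.8]
 shift [-43.1 -62.8  44.7] rows>= 2.1 then turn tool z -0.68 q7 1.41 t 5.0
```

View pics/top1.png

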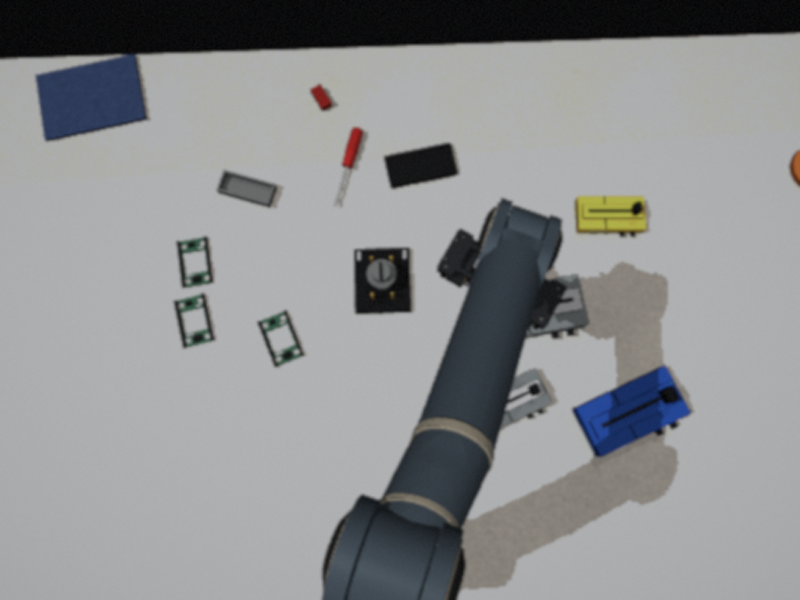

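Three boards are on the bench, and the area the arm hid at the start is empty, so there is no fourth. Next I'll move over the fader.

>>> jog_arm(steps=[1,-14.4,-20.9,15,0,0,0,1,-14.4,-20.9,15,0,0,0,1,-14.4,-20.9,15,0,0,0,1,0,0,0,0,0,-0.113,1,0,0,0,0,0,-0.113,1,0,0,0,0,0,-0.113,1,0,0,0,0,0,-0.113,1,0,0,0,0,0,-0.113,1,0,0,0,0,0,-0.113,1,0,0,0,0,0,0])

```text
time_s: 5.8
position: [0.4623, -0.2657, 0.3597]
orientation: [3.141, 0.0, -3.015]
force: [0.4, -0.4, 0.5]
width: 0.0868
grip_force: 0.0
```

```bash
python3 - <<'E'
from workcell import viewer
from plan import plan
import cv2
im=viewer.capture("side"); cv2.imwrite("pics/side1.png",cv2.resize(im[180:340,160:360,::-1],(800,640))[:600])
plan(.4623,-.2652,.25,3.27)
E
```

```text
shift [ -0.2   0.6 109.7] rows>= 2.6 then turn tool z -0.006 q7 2.24 t 5.8
```

View pics/side1.png

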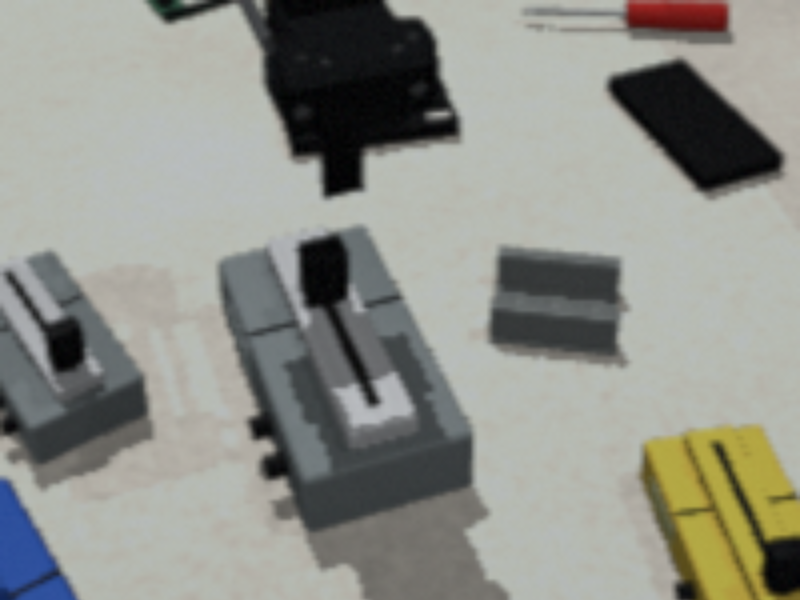

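The fader grip stands just beyond the mark and the gripper is directly above it, so I'll go down and grip it.

>>> jog_arm(steps=[1,0,0,30,0,0,0,1,0,0,30,0,0,0,1,0,0,30,0,0,0,1,0,0,20,0,0,0,-0.3,0,0,0,0,0,0,-1,0,0,0,0,0,0,-1,0,0,0,0,0,0,-1,0,0,0,0,0,0,-1,0,0,0,0,0,0,-1,0,0,0,0,0,0], force=10)

```text
time_s: 6.68
position: [0.4624, -0.2663, 0.2509]
orientation: [-3.141, 0.002, -3.018]
force: [0.2, -0.0, 0.3]
width: 0.0548
grip_force: 0.0
```

>>> jog_arm(steps=[-1,0,0,0,0,0,0,-1,0,0,0,0,0,0,-1,0,0,0,0,0,0,-1,0,0,0,0,0,0,-1,0,0,0,0,0,0,-1,0,0,0,0,0,0,-1,0,0,0,0,0,0,-1,0,0,0,0,0,0])

```text
time_s: 7.35
position: [0.462, -0.266, 0.2497]
orientation: [3.141, -0.0, -3.017]
force: [-0.5, 0.1, 0.5]
width: 0.0201
grip_force: 10.0
```

>>> jog_arm(steps=[-1,0,-10,0,0,0,0,-1,0,-10,0,0,0,0,-1,0,-10,0,0,0,0,-1,0,-10,0,0,0,0,-1,0,-10,0,0,0,0,-1,0,-10,0,0,0,0,-1,0,-8,0,0,0,0,-1,0,-5,0,0,0,0,-1,0,0,0,0,0,0])

```text
time_s: 8.1
position: [0.4719, -0.3402, 0.2497]
orientation: [-3.139, 0.002, -3.018]
force: [5.2, -1.2, -3.8]
width: 0.0198
grip_force: 10.0
```

>>> jog_arm(steps=[-1,0,-2,0,0,0,0,-1,0,-2,0,0,0,0,-1,0,-2,0,0,0,0,-1,0,0,0,0,0,0])

```text
time_s: 8.43
position: [0.4727, -0.3448, 0.2497]
orientation: [-3.141, 0.002, -3.017]
force: [4.9, 1.5, -1.9]
width: 0.0196
grip_force: 10.0
```

>>> jog_arm(steps=[-1,0,-2,0,0,0,0,-1,0,-2,0,0,0,0,-1,0,0,0,0,0,0])

```text
time_s: 8.68
position: [0.4732, -0.3473, 0.2497]
orientation: [3.138, 0.001, -3.016]
force: [3.4, 5.0, 1.0]
width: 0.0198
grip_force: 10.0
```

>>> jog_arm(steps=[-1,0,-2,0,0,0,0,-1,0,-2,0,0,0,0,-1,0,0,0,0,0,0])

```text
time_s: 8.93
position: [0.4737, -0.3485, 0.2496]
orientation: [3.132, -0.001, -3.015]
force: [2.7, 11.7, 7.0]
width: 0.0204
grip_force: 10.0
```

>>> jog_arm(steps=[1,0,4,0,0,0,0,1,0,0,0,0,0,0,1,0,0,0,0,0,0,1,0,0,0,0,0,0,1,0,0,0,0,0,0,1,0,0,-25,0,0,0,1,0,0,-40,0,0,0,1,0,0,-40,0,0,0,1,0,0,0,0,0,0])

```text
time_s: 9.68
position: [0.4736, -0.351, 0.3626]
orientation: [-3.132, 0.011, -3.019]
force: [1.5, -2.2, 0.3]
width: 0.0722
grip_force: 0.0
```

```bash
python3 plan.py .537 .003 .36 2.3; python3 - <<'E'
from m1 import *
viewer.capture("side")
ms={"side":near("side","supply",[.465,-.286,.03])[0]["mask"]}
for p0 in ([.4645,-.286,.13,.003],):
    print(fit(ms,lambda p:SUP+[box(-14,14,-10,10,59,99.5)+[0,p[3]-.06,0]],p0))
E
```

```text
shift [-106.3  343.6    2.6] rows>= 8.6 then turn tool z 0.964 q7 2.38 t 9.7
(array([ 0.4643018 , -0.28675594,  0.13060687,  0.01143132]), np.float64(0.1039039039039039))
```

>>> jog_arm(steps=[1,-11.8,38.2,0,0,0,0,1,-11.8,38.2,0,0,0,0,1,-11.8,38.2,0,0,0,0,1,-11.8,38.2,0,0,0,0,1,-11.8,38.2,0,0,0,0,1,-11.8,38.2,0,0,0,0,1,-11.8,38.2,0,0,0,0,1,-11.8,38.2,0,0,0,0,1,-11.8,38.2,0,0,0,0,1,0,0,0,0,0,0.12])

```text
time_s: 10.72
position: [0.5355, 0.015, 0.3529]
orientation: [3.137, -0.002, -3.126]
force: [-0.5, 0.3, 0.4]
width: 0.087
grip_force: 0.0
```

>>> jog_arm(steps=[1,0,0,0,0,0,0.12,1,0,0,0,0,0,0.12,1,0,0,0,0,0,0.12,1,0,0,0,0,0,0.12,1,0,0,0,0,0,0.12,1,0,0,0,0,0,0.12,1,0,0,0,0,0,0.12,1,0,0,0,0,0,0])

```text
time_s: 11.38
position: [0.5346, 0.0059, 0.3529]
orientation: [-3.138, -0.002, 2.304]
force: [0.5, -0.4, 0.5]
width: 0.0875
grip_force: 0.0
```

```bash
python3 plan.py .537 .003 .25; python3 - <<'E'
from m1 import *
for c in("top","side"): im=viewer.capture(c)
cv2.imwrite("pics/side2.png",cv2.resize(im[150:350,170:370,::-1],(600,600),interpolation=cv2.INTER_CUBIC))
ms={c:near(c,"supply",[.465,-.286,.03])[0]["mask"] for c in("top","side")}
for k in (("top",),("side",),("top","side")):
    print(fit({c:ms[c] for c in k},lambda p:SUP+[box(-14,14,-10,10,59,99.5)+[0,p[3]-.06,0]],[.4645,-.286,.13,.003]))
E
```

```text
shift [-3.700e+00 -1.000e-01  1.029e+02] rows>= 2.5 then turn tool z None q7 0.77 t 11.4
(array([ 0.46624655, -0.28605   ,  0.14197243,  0.01063183]), np.float64(0.046663226694186447))
(array([ 0.46410009, -0.28580925,  0.13643698,  0.03096478]), np.float64(0.06035926550700453))
(array([ 0.46491372, -0.28539218,  0.1357871 ,  0.0017562 ]), np.float64(0.11861439595069734))
```

View pics/side2.png

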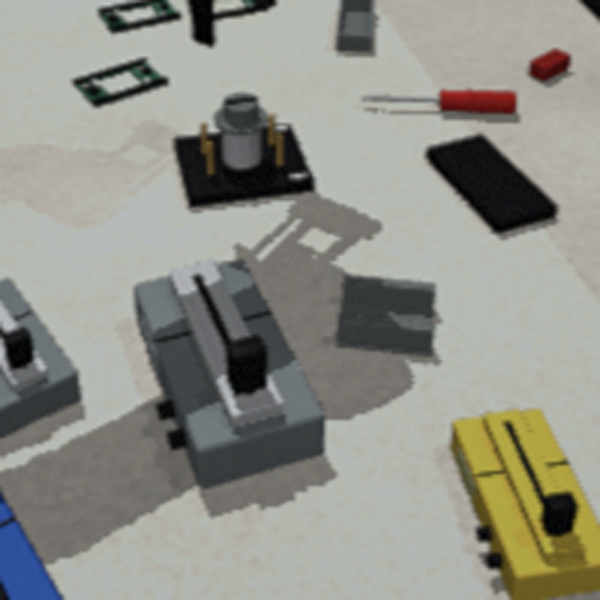

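```bash
cat > fader.py <<'E'
from m1 import *
def fader():
    for c in("top","side"):
        im=viewer.capture(c).astype(int)
        def P(v,z0=59): return [box(-14,14,-10,10,z0,99.5)+[0,v-.06,0]]
        for sp in ([.4649,-.286,.130],):
            best=[]
            r=np.mean([render(c,P(v),sp,0,(0,0,512,384)) for v in np.linspace(-.01,.13,40)],0)>0
            m=(im.max(2)<60)&r
            for v in np.arange(-.01,.12,.001):
                best.append((np.abs(render(c,P(v),sp,0,(0,0,512,384))-m).sum()/m.sum(),round(v,4)))
            print(c,min(best))
if __name__=="__main__": fader()
E
python3 fader.py
```

```text
top (np.float64(0.755159112825458), np.float64(-0.0))
side (np.float64(0.4167295123177476), np.float64(-0.001))
```

```bash
python3 - <<'E'
from fit import *
for c in("top","side"):
    for d in viewer.pinpoint(c,"fader_top"):
        w=ray(c,*d["at"],.0995)-[.465,-.286,.0995]; a=.13
        print(c,d["p"],"x",np.round(w[0]*np.cos(a)+w[1]*np.sin(a),4),"fader",np.round(-w[0]*np.sin(a)+w[1]*np.cos(a)+.06,4))
E
```

```text
top 0.63 x -0.0023 fader -0.001
top 0.62 x -0.1506 fader 0.0918
top 0.46 x 0.1442 fader -0.162
top 0.41 x -0.2069 fader -0.1425
side 0.92 x -0.2045 fader -0.1443
side 0.74 x 0.0044 fader -0.0039
side 0.57 x -0.1507 fader 0.0702
side 0.48 x 0.1381 fader -0.1881
```

>>> jog_arm(steps=[1,-3.7,0,30,0,0,0,1,0,0,35,0,0,0,1,0,0,30,0,0,0,1,0,0,8,0,0,0,-1,0,0,0,0,0,0,-1,0,0,0,0,0,0,-1,0,0,0,0,0,0,-1,0,0,0,0,0,0,-1,0,0,0,0,0,0,-1,0,0,0,0,0,0], force=5)

```text
time_s: 12.82
position: [0.5379, 0.0032, 0.2528]
orientation: [3.14, 0.001, 2.306]
force: [-0.2, -0.1, 0.5]
width: 0.055
grip_force: 0.0
```

>>> jog_arm(steps=[-1,0,0,0,0,0,0,-1,0,0,0,0,0,0,-1,0,0,0,0,0,0,-1,0,0,0,0,0,0])

```text
time_s: 13.15
position: [0.5376, 0.0031, 0.2519]
orientation: [3.141, -0.0, 2.306]
force: [-0.0, -0.0, 1.3]
width: 0.036
grip_force: 5.0
```

>>> jog_arm(steps=[-1,0,0,0,0,0,0,-1,0,0,0,0,0,0,-1,0,0,2,0,0,0,-1,0,0,2,0,0,0,-1,0,0,2,0,0,0,-1,0,0,2,0,0,0,-1,0,0,1,0,0,0,-1,0,0,0,0,0,0], force=45)

```text
time_s: 13.82
position: [0.5379, 0.0028, 0.244]
orientation: [3.141, -0.0, 2.306]
force: [-2.7, -0.2, 13.4]
width: 0.0345
grip_force: 45.0
```

>>> jog_arm(steps=[-1,0,0,0.5,0,0,0,-1,0,0,0,0,0,-0.118,-1,0,0,0,0,0,-0.118,-1,0,0,0,0,0,-0.118,-1,0,0,0,0,0,-0.118,-1,0,0,0,0,0,-0.118,-1,0,0,0,0,0,-0.118,-1,0,0,0,0,0,-0.118,-1,0,0,0,0,0,-0.118,-1,0,0,0,0,0,-0.118])

```text
time_s: 14.65
position: [0.5391, 0.0034, 0.2442]
orientation: [-3.141, 0.005, -2.91]
force: [0.1, 0.8, 12.1]
width: 0.035
grip_force: 45.0
```

>>> jog_arm(steps=[-1,0,0,0,0,0,-0.118,-1,0,0,0,0,0,-0.118,-1,0,0,0,0,0,-0.1,-1,0,0,0,0,0,0])

```text
time_s: 14.98
position: [0.5388, 0.0034, 0.2442]
orientation: [-3.14, 0.004, -2.576]
force: [-1.7, 0.0, 12.5]
width: 0.0349
grip_force: 45.0
```

>>> jog_arm(steps=[-1,0,0,-4,0,0,0,-1,0,0,-4,0,0,0,-1,0,0,-5,0,0,0,-1,0,0,-6,0,0,0,-1,0,0,-6,0,0,0,-1,0,0,-8,0,0,0,-1,0,0,-15,0,0,0,-1,0,0,-30,0,0,0,-1,0,0,-22,0,0,0,-1,0,0,0,0,0,0])

```text
time_s: 15.82
position: [0.5389, 0.0031, 0.3468]
orientation: [-3.138, 0.007, -2.58]
force: [1.0, 1.0, -0.7]
width: 0.0351
grip_force: 45.0
```

```bash
python3 plan.py .615 -.2487 .34; python3 - <<'E'
from m1 import *
im=viewer.capture("side")
cv2.imwrite("pics/side3.png",cv2.resize(im[130:310,170:370,::-1],(600,540),interpolation=cv2.INTER_CUBIC))
E
```

```text
shift [  69.8 -253.7    6.8] rows>= 6.3 then turn tool z None q7 2.02 t 15.8
```

View pics/side3.png

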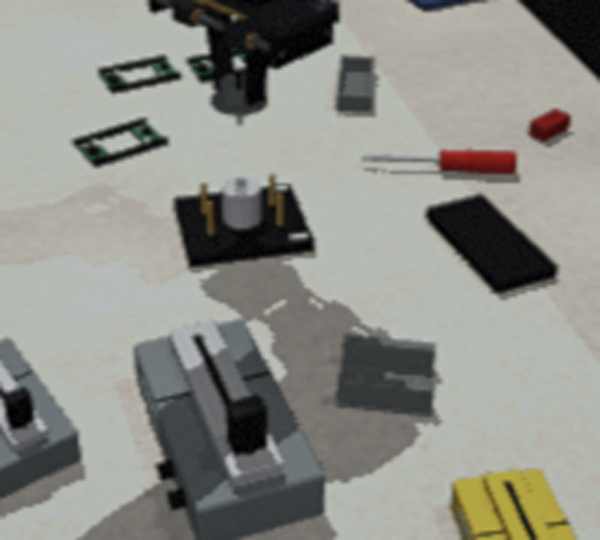

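>>> jog_arm(steps=[-1,10,-36.2,0,0,0,0,-1,10,-36.2,0,0,0,0,-1,10,-36.2,0,0,0,0,-1,10,-36.2,0,0,0,0,-1,10,-36.2,0,0,0,0,-1,10,-36.2,0,0,0,0,-1,10,-36.2,0,0,0,0])

```text
time_s: 16.55
position: [0.6131, -0.2502, 0.3399]
orientation: [3.138, -0.003, -2.579]
force: [1.1, 0.0, -1.1]
width: 0.0349
grip_force: 45.0
```

>>> jog_arm(steps=[-1,0,0,10,0,0,0.12,-1,0,0,20,0,0,0.12,-1,0,0,20,0,0,0.12,-1,0,0,10,0,0,0.12,-1,0,0,0,0,0,0])

```text
time_s: 16.97
position: [0.6118, -0.2477, 0.2769]
orientation: [3.138, -0.009, -3.061]
force: [0.2, 0.6, -1.1]
width: 0.0347
grip_force: 45.0
```

```bash
python3 plan.py .615 -.2487 .217;  python3 - <<'E'
from m1 import *
for c in ("top","side"):
    viewer.capture(c)
    for t,z in (("cap_lug",.078),("cradle_top",.026)):
        print(c,t,[(np.round(ray(c,*d["at"],z),4),round(d["p"],2)) for d in viewer.pinpoint(c,t)][:3])
E
```

```text
shift [-3.1 -1.2 59.9] rows>= 1.4 then turn tool z None q7 2.04 t 17.0
top cap_lug []
top cradle_top []
side cap_lug [(array([ 0.4573, -0.3686,  0.078 ]), 0.57), (array([ 0.6021, -0.256 ,  0.078 ]), 0.52)]
side cradle_top [(array([ 0.6285, -0.2427,  0.026 ]), 0.59), (array([0.474 , 0.2977, 0.026 ]), 0.21), (array([ 0.4688, -0.234 ,  0.026 ]), 0.15)]
```

>>> jog_arm(steps=[-1,-3,-1,20,0,0,0,-1,0,0,20,0,0,0,-1,0,0,10,0,0,0,-1,0,0,5,0,0,0,-1,0,0,3,0,0,0,-1,0,0,0,0,0,0])

```text
time_s: 17.87
position: [0.6165, -0.2494, 0.2242]
orientation: [3.142, -0.0, -3.059]
force: [-0.1, -0.4, -1.0]
width: 0.035
grip_force: 45.0
```

>>> jog_arm(steps=[-1,0,0,4,0,0,0,-1,0,0,2,0,0,0,-1,0,0,1,0,0,0,-1,0,0,0,0,0,0])

```text
time_s: 18.2
position: [0.6165, -0.2494, 0.2173]
orientation: [3.142, 0.0, -3.059]
force: [-0.1, 0.7, -1.4]
width: 0.035
grip_force: 45.0
```

>>> jog_arm(steps=[-1,0,0,1,0,0,0,-1,0,0,1,0,0,0,-1,0,0,0,0,0,0])

```text
time_s: 18.45
position: [0.6167, -0.2494, 0.2169]
orientation: [3.141, 0.001, -3.059]
force: [-2.1, 1.9, 7.3]
width: 0.0347
grip_force: 45.0
```

>>> jog_arm(steps=[0.5,0,0,-0.5,0,0,0,0.5,0,0,0,0,0,0,0.5,0,0,0,0,0,0,0.5,0,0,0,0,0,0,0.5,0,0,0,0,0,0,1,0,0,-20,0,0,0,1,0,0,-35,0,0,0,1,0,0,-40,0,0,0,1,0,0,-20,0,0,0], force=15)

```text
time_s: 19.2
position: [0.6174, -0.2499, 0.3352]
orientation: [-3.139, 0.005, -3.06]
force: [0.5, -0.0, -0.1]
width: 0.0826
grip_force: 0.0
```

```bash
python3 plan.py .55 .16 .34; python3 - <<'E'
from m1 import *
im=viewer.capture("side")
cv2.imwrite("pics/side4.png",cv2.resize(im[190:310,220:370,::-1],(600,480),interpolation=cv2.INTER_CUBIC))
E
```

```text
shift [ 33.6 414.   -4.8] rows>= 10.0 then turn tool z None q7 2.03 t 19.2
```

View pics/side4.png

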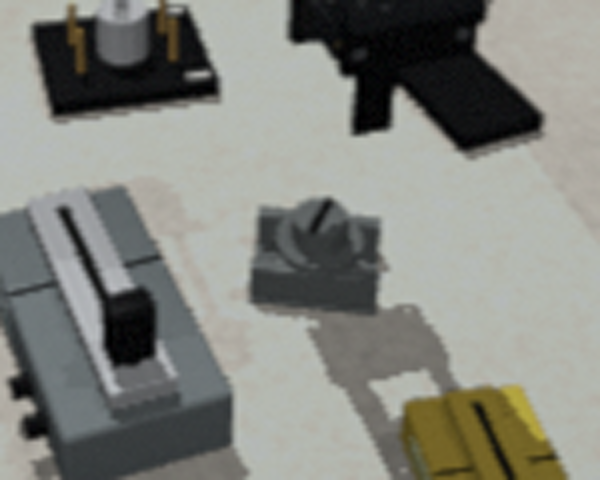

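The cap rests upright on the cradle, at about (320,235) in the crop. Before picking boards I'll re-measure the rig and the boards.

```bash
python3 - <<'E'
from m1 import *
for c in ("top","side"): viewer.capture(c)
run("rig","rig",RIG,[.537,.003,0.0])
for p in ([.587,.376,.11],[.469,.3725,.22],[.428,.203,.37]): run("b","board1",BOARD,p)
E
```

```text
rig [(['top', 'side'], [0.536, 0.0033, 0.0019], np.float64(0.156)), (['top'], [0.5375, 0.0034, -0.0038], np.float64(0.041)), (['side'], [0.5352, 0.0029, -0.0094], np.float64(0.105))]
b [(['top', 'side'], [0.5873, 0.3759, 0.1493], np.float64(2.291)), (['top'], [0.5885, 0.3782, 0.2299], np.float64(0.943)), (['side'], [0.5846, 0.3718, 0.1382], np.float64(1.318))]
b [(['top', 'side'], [0.4694, 0.3726, 0.2428], np.float64(0.879)), (['top'], [0.4694, 0.3741, 0.2369], np.float64(0.767)), (['side'], [0.469, 0.3708, 0.2462], np.float64(0.092))]
b [(['top', 'side'], [0.4285, 0.2034, 0.3646], np.float64(0.233)), (['top'], [0.4294, 0.204, 0.3603], np.float64(0.046)), (['side'], [0.4268, 0.2018, 0.3763], np.float64(0.162))]
```

```bash
python3 plan.py .429 .204 .26 3.51
```

```text
shift [149.7 467.2  70.4] rows>= 11.9 then turn tool z -0.286 q7 2.04 t 19.9
```

>>> jog_arm(steps=[1,11.5,35.9,0,0,0,0,1,11.5,35.9,0,0,0,0,1,11.5,35.9,0,0,0,0,1,11.5,35.9,0,0,0,0,1,11.5,35.9,0,0,0,0,1,11.5,35.9,0,0,0,0,1,11.5,35.9,0,0,0,0,1,11.5,35.9,0,0,0,0,1,11.5,35.9,0,0,0,0,1,11.5,35.9,0,0,0,0])

```text
time_s: 20.78
position: [0.4715, 0.1004, 0.3311]
orientation: [3.141, 0.001, -3.06]
force: [-0.0, -0.3, 0.3]
width: 0.0874
grip_force: 0.0
```

>>> jog_arm(steps=[1,11.5,35.9,0,0,0,0,1,11.5,35.9,0,0,0,0,1,11.5,35.9,0,0,0,0,1,0,0,30,0,0,-0.095,1,0,0,30,0,0,-0.095,1,0,0,10,0,0,-0.095,1,0,0,0,0,0,0])

```text
time_s: 21.37
position: [0.4281, 0.2032, 0.2584]
orientation: [-3.141, -0.005, -2.772]
force: [0.2, -0.6, -0.5]
width: 0.0871
grip_force: 0.0
```

```bash
python3 plan.py .429 .204 .1845 3.51
```

```text
shift [-1.1  0.4 73.9] rows>= 1.8 then turn tool z 0.001 q7 1.35 t 21.4
```

>>> jog_arm(steps=[1,-1,0,25,0,0,0,1,0,0,25,0,0,0,1,0,0,15,0,0,0,1,0,0,7,0,0,0,1,0,0,0,0,0,0,1,0,0,0,0,0,0])

```text
time_s: 21.87
position: [0.4307, 0.2041, 0.1895]
orientation: [3.141, 0.001, -2.776]
force: [0.1, 0.6, 0.8]
width: 0.0867
grip_force: 0.0
```

>>> jog_arm(steps=[1,1.6,0.6,4,0,0,0,1,0,0,0.7,0,0,0,-1,0,0,0,0,0,0,-1,0,0,0,0,0,0,-1,0,0,0,0,0,0,-1,0,0,0,0,0,0,-1,0,0,0,0,0,0,-1,0,0,0,0,0,0,-1,0,0,0,0,0,0], force=15)

```text
time_s: 22.62
position: [0.4285, 0.2039, 0.1842]
orientation: [3.142, 0.0, -2.774]
force: [-0.2, 0.6, 1.3]
width: 0.0601
grip_force: 15.0
```

>>> jog_arm(steps=[-1,0,0,-10,0,0,0,-1,0,0,-30,0,0,0,-1,0,0,-35,0,0,0,-1,0,0,-25,0,0,0.092,-1,0,0,0,0,0,0.092,-1,0,0,0,0,0,0.092,-1,0,0,0,0,0,0.092,-1,0,0,0,0,0,0], force=25)

```text
time_s: 23.28
position: [0.4282, 0.2038, 0.2848]
orientation: [3.141, 0.001, 3.139]
force: [0.6, 0.2, -0.1]
width: 0.0597
grip_force: 25.0
```

```bash
python3 plan.py .538 .0033 .265 3.1416
```

```text
shift [-110.3 -200.2   19.8] rows>= 5.5 then turn tool z -0.002 q7 1.02 t 23.3
```

>>> jog_arm(steps=[-1,-13.8,-25,0,0,0,0,-1,-13.8,-25,0,0,0,0,-1,-13.8,-25,0,0,0,0,-1,-13.8,-25,0,0,0,0,-1,-13.8,-25,0,0,0,0,-1,-13.8,-25,0,0,0,0,-1,-13.8,-25,0,0,0,0,-1,-13.8,-25,0,0,0,0,-1,0,0,20,0,0,0,-1,0,0,0,0,0,0])

```text
time_s: 24.12
position: [0.5381, 0.0017, 0.2619]
orientation: [-3.141, -0.005, 3.139]
force: [-1.4, 0.1, -1.7]
width: 0.0591
grip_force: 25.0
```

```bash
python3 plan.py .538 .0033 .24 3.1416; python3 - <<'E'
from m1 import *
im=viewer.capture("side")
cv2.imwrite("pics/side5.png",cv2.resize(im[145:225,195:295,::-1],(700,560),interpolation=cv2.INTER_CUBIC))
E
```

```text
shift [ 0.1  1.6 21.9] rows>= 0.5 then turn tool z -0.002 q7 1.51 t 24.1
```

View pics/side5.png

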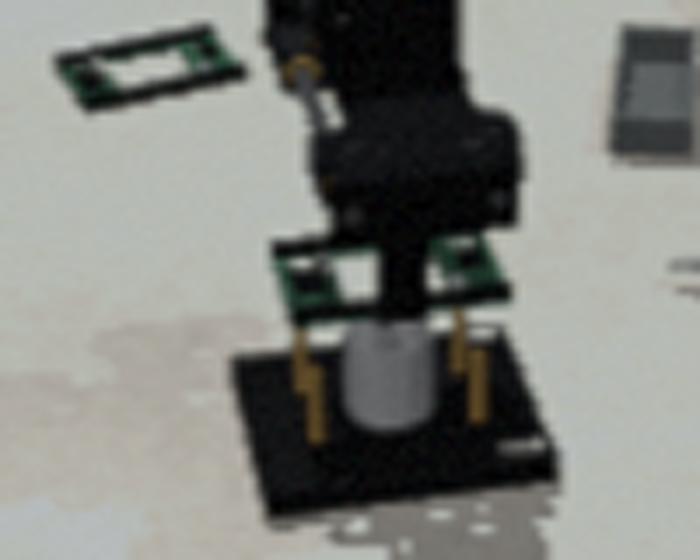

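The board hangs just above the posts and looks aligned. I'll lower it while watching the force.

>>> jog_arm(steps=[-1,0,1.6,8,0,0,-0.002,-1,0,0,8,0,0,0,-1,0,0,4,0,0,0,-1,0,0,0,0,0,0,-1,0,0,0,0,0,0])

```text
time_s: 24.68
position: [0.5385, 0.0056, 0.2437]
orientation: [3.142, -0.001, -3.14]
force: [-0.3, -0.5, -0.5]
width: 0.0596
grip_force: 25.0
```

>>> jog_arm(steps=[-1,0,0,3,0,0,0,-1,0,0,3,0,0,0,-1,0,0,3,0,0,0,-1,0,0,0,0,0,0])

```text
time_s: 25.02
position: [0.5384, 0.0053, 0.2344]
orientation: [-3.142, -0.001, -3.14]
force: [0.7, -0.1, -0.2]
width: 0.0594
grip_force: 25.0
```

>>> jog_arm(steps=[-1,0,-2,0,0,0,0,-1,0,0,3,0,0,0,-1,0,0,4,0,0,0,-1,0,0,0,0,0,0])

```text
time_s: 25.35
position: [0.5383, 0.0033, 0.2273]
orientation: [3.142, -0.001, -3.141]
force: [-0.9, -0.5, -1.6]
width: 0.0592
grip_force: 25.0
```

>>> jog_arm(steps=[-1,0,0,5,0,0,0,-1,0,0,6,0,0,0,-1,0,0,6,0,0,0,-1,0,0,4,0,0,0,-1,0,0,3,0,0,0,-1,0,0,2,0,0,0,-1,0,0,0,0,0,0])

```text
time_s: 25.93
position: [0.5385, 0.0034, 0.2014]
orientation: [3.142, -0.001, -3.14]
force: [-2.3, -0.1, -1.4]
width: 0.06
grip_force: 25.0
```

>>> jog_arm(steps=[-1,0,0,1.5,0,0,0,-1,0,0,0,0,0,0,1,0,0,0,0,0,0,1,0,0,0,0,0,0,1,0,0,0,0,0,0,1,0,0,0,0,0,0,1,0,0,-15,0,0,0,1,0,0,-30,0,0,0,1,0,0,-30,0,0,0,1,0,0,-20,0,0,0])

```text
time_s: 26.77
position: [0.5394, 0.0033, 0.2982]
orientation: [3.141, 0.004, -3.14]
force: [-0.1, -0.3, 0.2]
width: 0.0866
grip_force: 0.0
```

```bash
python3 - <<'E'
from m1 import *
from plan import plan
im=viewer.capture("top"); viewer.capture("side")
cv2.imwrite("pics/top2.png",cv2.resize(im[130:260,90:290,::-1],(800,520),interpolation=cv2.INTER_CUBIC))
for p in ([.587,.376,.11],[.469,.3725,.22]): run("b","board1",BOARD,p)
plan(.4695,.3735,.26,3.37)
E
```

```text
b [(['top', 'side'], [0.5902, 0.3726, 0.1067], np.float64(3.381)), (['top'], [0.5872, 0.3741, 0.1637], np.float64(0.105)), (['side'], [0.5911, 0.3637, -0.0314], np.float64(3.127))]
b [(['top', 'side'], [0.4695, 0.3729, 0.1979], np.float64(0.878)), (['top'], [0.4705, 0.3734, 0.2346], np.float64(0.104)), (['side'], [0.4698, 0.375, -0.0238], np.float64(0.736))]
 shift [ 68.2 370.2  34.2] rows>= 9.1 then turn tool z -0.227 q7 1.51 t 27.2
```

View pics/top2.png

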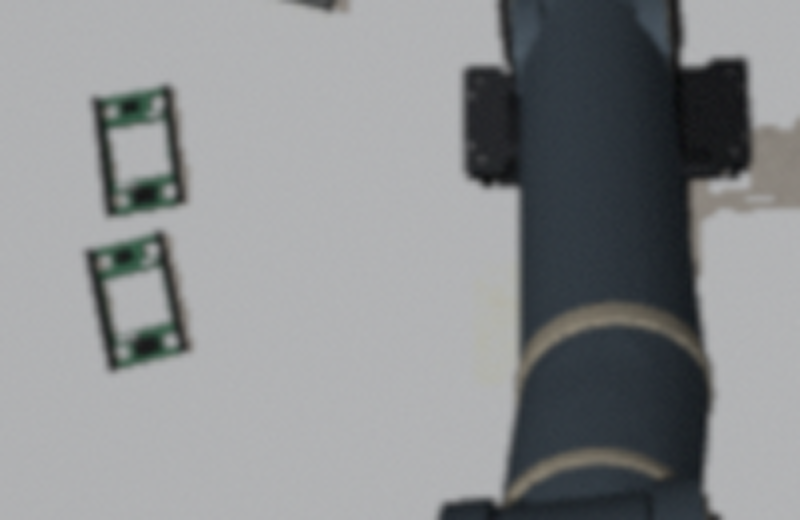

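>>> jog_arm(steps=[1,6.8,37,0,0,0,0,1,6.8,37,0,0,0,0,1,6.8,37,0,0,0,0,1,6.8,37,0,0,0,0,1,6.8,37,0,0,0,0,1,6.8,37,0,0,0,0,1,6.8,37,0,0,0,0,1,6.8,37,0,0,0,0,1,6.8,37,0,0,0,0,1,6.8,37,0,0,0,0])

```text
time_s: 28.0
position: [0.4694, 0.3749, 0.2943]
orientation: [-3.14, -0.002, -3.14]
force: [0.9, 0.3, 0.0]
width: 0.0873
grip_force: 0.0
```

>>> jog_arm(steps=[1,0,0,17,0,0,-0.115,1,0,0,17,0,0,-0.113,1,0,0,0,0,0,0,1,0,0,0,0,0,0])

```text
time_s: 28.33
position: [0.47, 0.3726, 0.2598]
orientation: [-3.14, -0.004, -2.916]
force: [-0.0, 0.4, 1.0]
width: 0.0874
grip_force: 0.0
```

```bash
python3 plan.py .470 .3735 .1845 3.37
```

```text
shift [-0.2  0.9 75.3] rows>= 1.8 then turn tool z -0.003 q7 1.0 t 28.3
```

>>> jog_arm(steps=[1,0,0.9,25,0,0,0,1,0,0,25,0,0,0,1,0,0,15,0,0,0,1,0,0,7,0,0,0,1,0,0,0,0,0,0,1,0,0,0,0,0,0])

```text
time_s: 28.83
position: [0.4706, 0.3741, 0.1903]
orientation: [3.141, 0.001, -2.914]
force: [0.1, -0.8, -0.0]
width: 0.0869
grip_force: 0.0
```

```bash
python3 plan.py .470 .3735 .1845 3.37
```

```text
shift [ 0.7 -0.5  5.8] rows>= 0.1 then turn tool z -0.001 q7 0.98 t 28.8
```

>>> jog_arm(steps=[1,0.7,-0.5,4,0,0,0,1,0,0,1.5,0,0,0,-1,0,0,0,0,0,0,-1,0,0,0,0,0,0,-1,0,0,0,0,0,0,-1,0,0,0,0,0,0,-1,0,0,0,0,0,0,-1,0,0,0,0,0,0,-1,0,0,0,0,0,0], force=20)

```text
time_s: 29.58
position: [0.4695, 0.3736, 0.1842]
orientation: [3.141, 0.0, -2.912]
force: [-0.9, -0.0, 2.0]
width: 0.0594
grip_force: 20.0
```

>>> jog_arm(steps=[-1,0,0,-10,0,0,0,-1,0,0,-30,0,0,0,-1,0,0,-35,0,0,0,-1,0,0,-25,0,0,0.113,-1,0,0,0,0,0,0.113,-1,0,0,0,0,0,0], force=25)

```text
time_s: 30.08
position: [0.4697, 0.3739, 0.2867]
orientation: [3.139, 0.003, -3.14]
force: [0.0, -0.2, -1.2]
width: 0.0597
grip_force: 25.0
```

```bash
python3 plan.py .538 .0033 .265 3.1416
```

```text
shift [ -67.8 -370.7   21.7] rows>= 9.1 then turn tool z 0.001 q7 0.8 t 30.1
```

>>> jog_arm(steps=[-1,-6.8,-37,0,0,0,0,-1,-6.8,-37,0,0,0,0,-1,-6.8,-37,0,0,0,0,-1,-6.8,-37,0,0,0,0,-1,-6.8,-37,0,0,0,0,-1,-6.8,-37,0,0,0,0,-1,-6.8,-37,0,0,0,0,-1,-6.8,-37,0,0,0,0,-1,-6.8,-37,0,0,0,0,-1,-6.8,-37,0,0,0,0])

```text
time_s: 30.92
position: [0.5381, 0.0019, 0.2833]
orientation: [-3.142, -0.002, -3.135]
force: [0.8, 0.7, -1.3]
width: 0.0595
grip_force: 25.0
```

>>> jog_arm(steps=[-1,0,0,20,0,0,0,-1,0,0,18,0,0,0,-1,0,0,0,0,0,0,-1,0,0,0,0,0,0,-1,0,0,0,0,0,0])

```text
time_s: 31.33
position: [0.5387, 0.0043, 0.2463]
orientation: [3.141, -0.0, -3.136]
force: [-0.1, -0.8, -0.7]
width: 0.0596
grip_force: 25.0
```

```bash
python3 plan.py .538 .0033 .233 3.1416
```

```text
shift [ 0.7 -1.  13.3] rows>= 0.3 then turn tool z 0.006 q7 1.5 t 31.3
```

>>> jog_arm(steps=[-1,0.7,-1,3,0,0,0.006,-1,0,0,4,0,0,0,-1,0,0,3,0,0,0,-1,0,0,3,0,0,0,-1,0,0,0,0,0,0])

```text
time_s: 31.75
position: [0.5377, 0.0029, 0.2325]
orientation: [3.142, -0.001, 3.139]
force: [-0.9, -0.4, -1.2]
width: 0.0598
grip_force: 25.0
```

>>> jog_arm(steps=[-1,0,0,3,0,0,0,-1,0,0,3,0,0,0,-1,0,0,0,0,0,0])

```text
time_s: 32.0
position: [0.5377, 0.0027, 0.2264]
orientation: [-3.142, -0.001, 3.139]
force: [0.6, 1.0, -1.4]
width: 0.0593
grip_force: 25.0
```

>>> jog_arm(steps=[-1,0,0,5,0,0,0,-1,0,0,6,0,0,0,-1,0,0,4,0,0,0,-1,0,0,2,0,0,0,-1,0,0,0,0,0,0,-1,0,0,0,0,0,0])

```text
time_s: 32.5
position: [0.538, 0.0027, 0.2098]
orientation: [3.142, -0.0, 3.139]
force: [0.1, 0.8, -1.6]
width: 0.0597
grip_force: 25.0
```

>>> jog_arm(steps=[-1,0,0,1,0,0,0,-1,0,0,0,0,0,0])

```text
time_s: 32.67
position: [0.538, 0.0027, 0.2091]
orientation: [3.141, 0.0, 3.139]
force: [0.6, 0.1, -0.6]
width: 0.0595
grip_force: 25.0
```

>>> jog_arm(steps=[-1,0,0,1.5,0,0,0,-1,0,0,0,0,0,0,1,0,0,0,0,0,0,1,0,0,0,0,0,0,1,0,0,0,0,0,0,1,0,0,0,0,0,0,1,0,0,-15,0,0,0,1,0,0,-30,0,0,0,1,0,0,-30,0,0,0,1,0,0,-10,0,0,0])

```text
time_s: 33.5
position: [0.5391, 0.0027, 0.2964]
orientation: [3.141, 0.007, 3.139]
force: [0.8, 0.0, 0.3]
width: 0.0866
grip_force: 0.0
```

```bash
python3 - <<'E'
from m1 import *
from plan import plan
im=viewer.capture("top")
run("b","board1",BOARD,[.587,.376,.12],cams=("top",))
for c in ("top",): print([(np.round(ray(c,*d["at"],.0),4),round(d["p"],2)) for d in viewer.pinpoint(c,"board1")])
plan(.5865,.3752,.26,3.265)
E
```

```text
b [(['top'], [0.5892, 0.3745, 0.1711], np.float64(0.114)), (['top'], [0.5892, 0.3745, 0.1711], np.float64(0.114))]
[(array([0.5865, 0.384 , 0.    ]), 0.55)]
 shift [-48.3 372.6  31.2] rows>= 9.0 then turn tool z -0.126 q7 1.5 t 33.8
```

```bash
cat > own.py <<'E'
from m1 import *
im=viewer.capture("top").astype(int)
u,v=proj("top",np.array([[.587,.375,0]]))[0].astype(int)
w=np.zeros((384,512),bool); w[v-26:v+27,u-22:u+23]=1
for th in (90,110,125,140):
    g=im[...,0]; m=(g<th)&w
    n,l,s,_=cv2.connectedComponentsWithStats(m.astype(np.uint8)); k=1+np.argmax(s[1:,4]); m=l==k
    p,f=fit({"top":m},BOARD,[.587,.375,.13]); print(th,np.round(p,4),round(f,3))
E
python3 own.py
```

```text
90 [0.5858 0.3731 0.151 ] 0.124
110 [0.586  0.3728 0.1411] 0.072
125 [0.5875 0.3727 0.1538] 0.054
140 [0.5874 0.3728 0.1327] 0.066
```

>>> jog_arm(steps=[1,-4.8,37.1,0,0,0,0,1,-4.8,37.1,0,0,0,0,1,-4.8,37.1,0,0,0,0,1,-4.8,37.1,0,0,0,0,1,-4.8,37.1,0,0,0,0,1,-4.8,37.1,0,0,0,0,1,-4.8,37.1,0,0,0,0,1,-4.8,37.1,0,0,0,0,1,-4.8,37.1,0,0,0,0,1,-4.8,37.1,0,0,0,0])

```text
time_s: 34.73
position: [0.5868, 0.3753, 0.2911]
orientation: [-3.14, -0.002, 3.139]
force: [0.8, -0.0, 0.5]
width: 0.0872
grip_force: 0.0
```

>>> jog_arm(steps=[1,0,0,17,0,0,-0.074,1,0,0,30,0,0,-0.074,1,0,0,30,0,0,0,1,0,0,0,0,0,0,1,0,0,0,0,0,0])

```text
time_s: 35.15
position: [0.5862, 0.373, 0.2129]
orientation: [-3.139, -0.005, -2.997]
force: [-0.6, -0.9, 0.7]
width: 0.0867
grip_force: 0.0
```

```bash
python3 plan.py .587 .374 .1845 3.287
```

```text
shift [-0.9  0.9 28.4] rows>= 0.7 then turn tool z -0.001 q7 1.05 t 35.1
```

>>> jog_arm(steps=[1,-0.9,0.9,12,0,0,0,1,0,0,8,0,0,0,1,0,0,4,0,0,0,1,0,0,0,0,0,0,1,0,0,0,0,0,0])

```text
time_s: 35.57
position: [0.5878, 0.3747, 0.1919]
orientation: [3.141, 0.0, -2.996]
force: [-0.1, 1.0, 0.2]
width: 0.0871
grip_force: 0.0
```

```bash
python3 plan.py .587 .374 .1845 3.287
```

```text
shift [ 0.9 -0.5  7.4] rows>= 0.2 then turn tool z -0.0 q7 1.05 t 35.6
```

>>> jog_arm(steps=[1,0.8,-0.5,4,0,0,0,1,0,0,3,0,0,0,-1,0,0,0,0,0,0,-1,0,0,0,0,0,0,-1,0,0,0,0,0,0,-1,0,0,0,0,0,0,-1,0,0,0,0,0,0,-1,0,0,0,0,0,0,-1,0,0,0,0,0,0], force=20)

```text
time_s: 36.32
position: [0.587, 0.3741, 0.1847]
orientation: [3.141, 0.0, -2.996]
force: [0.6, -1.2, 0.2]
width: 0.0595
grip_force: 20.0
```

>>> jog_arm(steps=[-1,0,0,-10,0,0,0,-1,0,0,-30,0,0,0,-1,0,0,-35,0,0,0,-1,0,0,-25,0,0,0.073,-1,0,0,0,0,0,0.073,-1,0,0,0,0,0,0], force=25)

```text
time_s: 36.82
position: [0.5874, 0.3744, 0.2877]
orientation: [3.139, 0.004, 3.14]
force: [-1.1, 0.9, -1.5]
width: 0.0597
grip_force: 25.0
```

```bash
python3 plan.py .538 .003 .265 3.1416
```

```text
shift [  48.7 -371.5   22.7] rows>= 9.0 then turn tool z -0.002 q7 0.93 t 36.8
```

>>> jog_arm(steps=[-1,4.9,-37.1,0,0,0,0,-1,4.9,-37.1,0,0,0,0,-1,4.9,-37.1,0,0,0,0,-1,4.9,-37.1,0,0,0,0,-1,4.9,-37.1,0,0,0,0,-1,4.9,-37.1,0,0,0,0,-1,4.9,-37.1,0,0,0,0,-1,4.9,-37.1,0,0,0,0,-1,4.9,-37.1,0,0,0,0,-1,4.9,-37.1,0,0,0,0])

```text
time_s: 37.65
position: [0.5366, 0.0013, 0.2839]
orientation: [-3.141, -0.002, -3.14]
force: [0.2, 0.6, -0.5]
width: 0.0595
grip_force: 25.0
```

>>> jog_arm(steps=[-1,0,0,20,0,0,0,-1,0,0,18,0,0,0,-1,0,0,0,0,0,0,-1,0,0,0,0,0,0,-1,0,0,0,0,0,0])

```text
time_s: 38.07
position: [0.5379, 0.0036, 0.2468]
orientation: [3.141, -0.0, -3.14]
force: [-0.3, 0.6, -0.1]
width: 0.0594
grip_force: 25.0
```

```bash
python3 plan.py .538 .003 .233 3.1416
```

```text
shift [-0.1 -0.6 13.8] rows>= 0.3 then turn tool z 0.001 q7 1.5 t 38.1
```

>>> jog_arm(steps=[-1,0,-0.6,3,0,0,0,-1,0,0,4,0,0,0,-1,0,0,3,0,0,0,-1,0,0,3,0,0,0,-1,0,0,0,0,0,0])

```text
time_s: 38.48
position: [0.5374, 0.0026, 0.233]
orientation: [-3.142, -0.001, 3.141]
force: [-0.8, 0.3, -0.9]
width: 0.0595
grip_force: 25.0
```

>>> jog_arm(steps=[-1,0,0,3,0,0,0,-1,0,0,3,0,0,0,-1,0,0,0,0,0,0])

```text
time_s: 38.73
position: [0.5375, 0.0024, 0.2269]
orientation: [3.142, -0.001, 3.141]
force: [0.1, 0.0, -0.5]
width: 0.0594
grip_force: 25.0
```

>>> jog_arm(steps=[-1,0,0,5,0,0,0,-1,0,0,3,0,0,0,-1,0,0,2,0,0,0,-1,0,0,1,0,0,0,-1,0,0,0,0,0,0,-1,0,0,0,0,0,0])

```text
time_s: 39.23
position: [0.5377, 0.0024, 0.2164]
orientation: [3.142, -0.0, 3.141]
force: [0.2, -0.1, -1.0]
width: 0.0594
grip_force: 25.0
```

>>> jog_arm(steps=[1,0,0,0,0,0,0,1,0,0,0,0,0,0,1,0,0,0,0,0,0,1,0,0,0,0,0,0,1,0,0,-15,0,0,0,1,0,0,-30,0,0,0,1,0,0,-35,0,0,0,1,0,0,-35,0,0,0,1,0,0,0,0,0,0])

```text
time_s: 39.98
position: [0.54, 0.0024, 0.3384]
orientation: [3.14, 0.014, 3.141]
force: [1.1, -0.1, -0.1]
width: 0.0871
grip_force: 0.0
```

```bash
python3 plan.py .6168 -.2495 .34 3.224
```

```text
shift [ -77.1 -251.8   -1.6] rows>= 6.3 then turn tool z -0.083 q7 1.5 t 40.0
```

>>> jog_arm(steps=[1,-11,-36,0,0,0,0,1,-11,-36,0,0,0,0,1,-11,-36,0,0,0,0,1,-11,-36,0,0,0,0,1,-11,-36,0,0,0,0,1,-11,-36,0,0,0,0,1,-11,-36,0,0,0,0,1,0,0,0,0,0,-0.083,1,0,0,0,0,0,0])

```text
time_s: 40.73
position: [0.6141, -0.253, 0.331]
orientation: [-3.14, -0.0, -3.063]
force: [0.2, 1.0, -0.6]
width: 0.0868
grip_force: 0.0
```

```bash
python3 - <<'E'
from m1 import *
from plan import plan
a=viewer.capture("side")[150:250,180:330,::-1]; b=viewer.capture("top")[120:260,80:290,::-1]
cv2.imwrite("pics/both.png",np.vstack([cv2.resize(a,(450,300),interpolation=cv2.INTER_CUBIC),cv2.resize(b,(450,300),interpolation=cv2.INTER_CUBIC)]))
plan(.6168,-.2495,.2175,3.224)
E
```

```text
shift [ -2.   -1.8 113.9] rows>= 2.7 then turn tool z 0.001 q7 2.01 t 40.9
```

View pics/both.png

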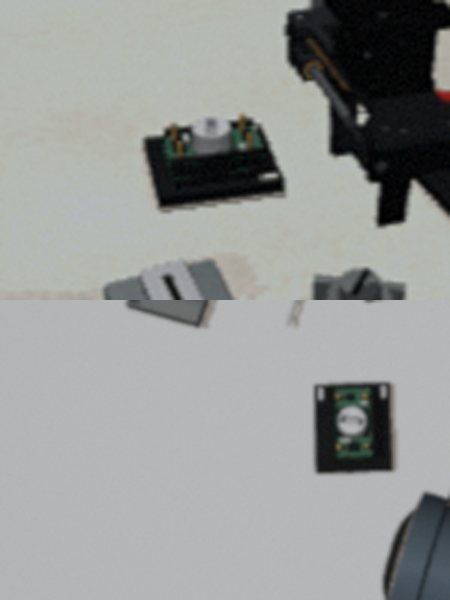

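The stack of three lies flat over the posts and no boards are left on the bench. Next I'll take the cap from the cradle.

>>> jog_arm(steps=[1,-2,-1.8,30,0,0,0,1,0,0,30,0,0,0,1,0,0,25,0,0,0,1,0,0,15,0,0,0,1,0,0,5,0,0,0,1,0,0,0,0,0,0,1,0,0,0,0,0,0])

```text
time_s: 41.52
position: [0.6172, -0.2506, 0.2274]
orientation: [-3.141, 0.001, -3.059]
force: [-0.1, 0.5, 0.4]
width: 0.0869
grip_force: 0.0
```

```bash
python3 plan.py .6168 -.2495 .2175 3.224
```

```text
shift [0.3 1.1 9.9] rows>= 0.2 then turn tool z 0.001 q7 2.02 t 41.5
```

>>> jog_arm(steps=[1,0.3,1.1,5,0,0,0,1,0,0,4.5,0,0,0,-1,0,0,0,0,0,0,-1,0,0,0,0,0,0,-1,0,0,0,0,0,0,-1,0,0,0,0,0,0,-1,0,0,0,0,0,0,-1,0,0,0,0,0,0,-1,0,0,0,0,0,0,-1,0,0,0,0,0,0], force=5)

```text
time_s: 42.35
position: [0.6163, -0.2502, 0.217]
orientation: [3.142, 0.0, -3.059]
force: [0.1, -0.3, 0.2]
width: 0.0419
grip_force: 0.0
```

>>> jog_arm(steps=[-1,0,0,0,0,0,0,-1,0,0,0,0,0,0,-1,0,0,0,0,0,0,-1,0,0,0,0,0,0,-1,0,0,0,0,0,0], force=45)

```text
time_s: 42.77
position: [0.6163, -0.2501, 0.217]
orientation: [3.141, -0.0, -3.059]
force: [-0.2, 0.2, 0.1]
width: 0.0349
grip_force: 45.0
```

>>> jog_arm(steps=[-1,0,0,-10,0,0,0,-1,0,0,-30,0,0,0,-1,0,0,-35,0,0,0,-1,0,0,-35,0,0,0,-1,0,0,-10,0,0,0,-1,0,0,0,0,0,0])

```text
time_s: 43.27
position: [0.6171, -0.2507, 0.3418]
orientation: [-3.138, 0.008, -3.06]
force: [-0.0, 0.3, -1.4]
width: 0.0348
grip_force: 45.0
```

```bash
python3 plan.py .5385 .0033 .335 3.707
```

```text
shift [ 57.6 259.6   6.8] rows>= 6.4 then turn tool z -0.483 q7 2.01 t 43.3
```

>>> jog_arm(steps=[-1,8.2,37.1,0,0,0,0,-1,8.2,37.1,0,0,0,0,-1,8.2,37.1,0,0,0,0,-1,8.2,37.1,0,0,0,0,-1,8.2,37.1,0,0,0,0,-1,8.2,37.1,0,0,0,0,-1,8.2,37.1,0,0,0,0,-1,0,0,20,0,0,-0.12,-1,0,0,20,0,0,-0.12,-1,0,0,15,0,0,-0.12])

```text
time_s: 44.1
position: [0.5363, 0.0052, 0.2795]
orientation: [3.14, -0.003, -2.691]
force: [-0.2, -0.6, -1.6]
width: 0.0343
grip_force: 45.0
```

>>> jog_arm(steps=[-1,0,0,0,0,0,-0.123,-1,0,0,0,0,0,0,-1,0,0,0,0,0,0])

```text
time_s: 44.35
position: [0.5373, 0.0037, 0.2809]
orientation: [3.14, -0.002, -2.58]
force: [0.4, 0.1, -1.2]
width: 0.0351
grip_force: 45.0
```

```bash
python3 plan.py .5385 .0033 .268 3.707; python3 - <<'E'
from m1 import *
a=viewer.capture("side")[145:225,195:295,::-1]
cv2.imwrite("pics/side6.png",cv2.resize(a,(700,560),interpolation=cv2.INTER_CUBIC))
E
```

```text
shift [-0.8 -1.  12.9] rows>= 0.3 then turn tool z -0.004 q7 2.0 t 44.4
```

View pics/side6.png

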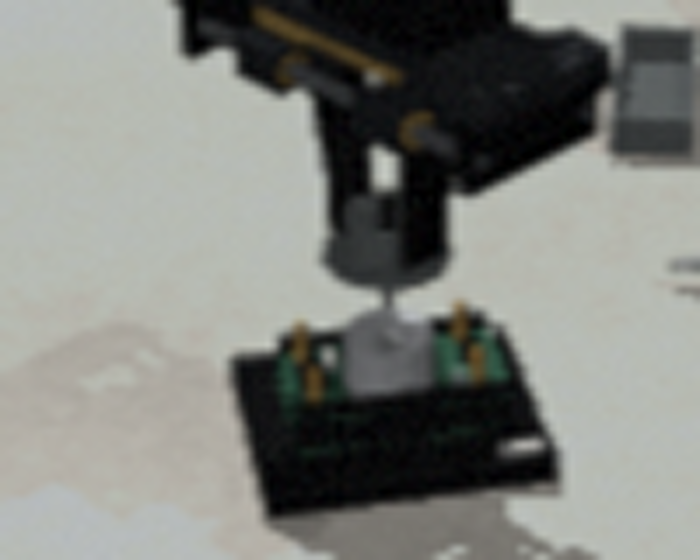

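>>> jog_arm(steps=[-1,-1,-1.1,5,0,0,-0.004,-1,0,0,5,0,0,0,-1,0,0,3,0,0,0,-1,0,0,3,0,0,0,-1,0,0,0,0,0,0,-1,0,0,0,0,0,0])

```text
time_s: 45.0
position: [0.5391, 0.0036, 0.2657]
orientation: [3.141, -0.0, -2.572]
force: [-0.4, -0.2, -1.6]
width: 0.0351
grip_force: 45.0
```

>>> jog_arm(steps=[-1,0,0,3,0,0,0,-1,0,0,3,0,0,0,-1,0,0,0,0,0,0])

```text
time_s: 45.25
position: [0.5389, 0.0035, 0.2595]
orientation: [3.141, -0.001, -2.572]
force: [-0.3, 0.1, -0.7]
width: 0.0348
grip_force: 45.0
```

>>> jog_arm(steps=[-1,0,0,3,0,0,0,-1,0,0,3,0,0,0,-1,0,0,3,0,0,0,-1,0,0,3,0,0,0,-1,0,0,2,0,0,0,-1,0,0,0,0,0,0])

```text
time_s: 45.75
position: [0.5394, 0.0036, 0.2467]
orientation: [-3.142, 0.0, -2.573]
force: [-2.4, -0.6, 7.9]
width: 0.0349
grip_force: 45.0
```

>>> jog_arm(steps=[-1,0,0,1.5,0,0,0,-1,0,0,1,0,0,0,-1,0,0,1,0,0,0,-1,0,0,0,0,0,0])

```text
time_s: 46.08
position: [0.5395, 0.0038, 0.2441]
orientation: [-3.141, 0.001, -2.573]
force: [-3.7, 0.2, 12.2]
width: 0.0349
grip_force: 45.0
```

>>> jog_arm(steps=[-1,0,0,0.5,0,0,0.118,-1,0,0,0,0,0,0.118,-1,0,0,0,0,0,0.118,-1,0,0,0,0,0,0.118,-1,0,0,0,0,0,0.118,-1,0,0,0,0,0,0.118,-1,0,0,0,0,0,0.118,-1,0,0,0,0,0,0.118,-1,0,0,0,0,0,0.118,-1,0,0,0,0,0,0.118])

```text
time_s: 46.92
position: [0.5395, 0.0041, 0.244]
orientation: [3.14, -0.0, 2.526]
force: [-4.6, 0.9, 15.7]
width: 0.0347
grip_force: 45.0
```

>>> jog_arm(steps=[-1,0,0,0,0,0,0.118,-1,0,0,0,0,0,0.1,-1,0,0,0,0,0,0])

```text
time_s: 47.17
position: [0.5395, 0.0045, 0.244]
orientation: [3.14, -0.001, 2.31]
force: [-4.9, 1.4, 16.2]
width: 0.0345
grip_force: 45.0
```

>>> jog_arm(steps=[-1,0,0,-3,0,0,0,-1,0,0,-3,0,0,0,-1,0,0,-2,0,0,0,-1,0,0,0,0,0,0,-1,0,0,0,0,0,0])

```text
time_s: 47.58
position: [0.5394, 0.0044, 0.2508]
orientation: [3.14, -0.001, 2.313]
force: [-1.2, 2.8, 7.1]
width: 0.0349
grip_force: 45.0
```

>>> jog_arm(steps=[1,0,0,0,0,0,0,1,0,0,0,0,0,0,1,0,0,0,0,0,0,1,0,0,0,0,0,0,1,0,0,0,0,0,0,1,0,0,-25,0,0,0,1,0,0,-35,0,0,0,1,0,0,-35,0,0,0,1,0,0,0,0,0,0], force=10)

```text
time_s: 48.33
position: [0.5413, 0.003, 0.3512]
orientation: [3.132, 0.007, 2.312]
force: [0.9, 0.1, 0.3]
width: 0.084
grip_force: 0.0
```

```bash
python3 plan.py .4725 -.3455 .36 3.266
```

```text
shift [-210.6 -286.1   -8.8] rows>= 8.5 then turn tool z -0.954 q7 0.78 t 48.3
```

>>> jog_arm(steps=[1,-21,-28.6,-1,0,0,0,1,-21,-28.6,-1,0,0,0,1,-21,-28.6,-1,0,0,0,1,-21,-28.6,-1,0,0,0,1,-21,-28.6,-1,0,0,0,1,-21,-28.6,-1,0,0,0,1,-21,-28.6,-1,0,0,0,1,-21,-28.6,-1,0,0,0,1,-21,-28.6,-1,0,0,0,1,-21,-28.6,0,0,0,0])

```text
time_s: 49.17
position: [0.4696, -0.3462, 0.3539]
orientation: [3.141, 0.0, 2.313]
force: [0.8, -0.5, -0.2]
width: 0.087
grip_force: 0.0
```

>>> jog_arm(steps=[1,0,0,0,0,0,-0.119,1,0,0,0,0,0,-0.119,1,0,0,0,0,0,-0.119,1,0,0,0,0,0,-0.119,1,0,0,0,0,0,-0.119,1,0,0,0,0,0,-0.119,1,0,0,0,0,0,-0.119,1,0,0,0,0,0,-0.119,1,0,0,0,0,0,0])

```text
time_s: 49.92
position: [0.4701, -0.3447, 0.3537]
orientation: [3.141, 0.0, -3.017]
force: [-0.0, -0.6, -0.0]
width: 0.0872
grip_force: 0.0
```

```bash
python3 - <<'E'
from m1 import *
from plan import plan
a=viewer.capture("side")[145:225,195:315,::-1]; b=viewer.capture("top")[140:220,190:310,::-1]
cv2.imwrite("pics/both2.png",np.vstack([cv2.resize(a,(450,300),interpolation=cv2.INTER_CUBIC),cv2.resize(b,(450,300),interpolation=cv2.INTER_CUBIC)]))
run("cap","cap",CAP,[.538,.0033,0],z=.061)
plan(.4725,-.3455,.25,3.266)
E
```

```text
cap [(['top'], [0.5393, 0.0031, 0.0537], np.float64(0.067)), (['top'], [0.5393, 0.0031, 0.0537], np.float64(0.067))]
 shift [ -2.1  -1.3 103.9] rows>= 2.5 then turn tool z -0.002 q7 2.35 t 50.2
```

View pics/both2.png

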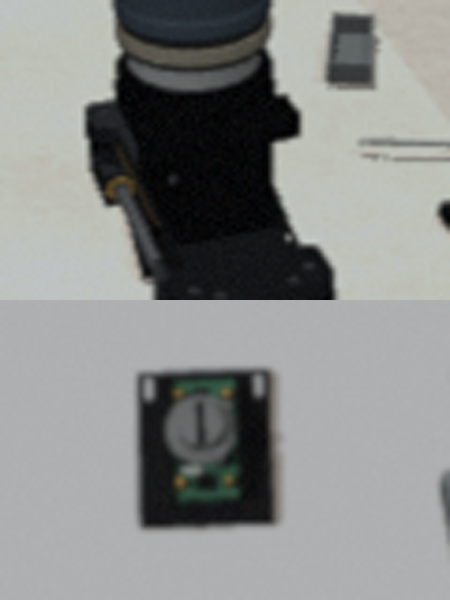

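The rib lies along the rig's x and the cap is seated over the spindle. The arm hides it in the side view, so I'll check its height once the arm has left. Next I'll grip the fader.

>>> jog_arm(steps=[1,-2,-1,30,0,0,0,1,0,0,35,0,0,0,1,0,0,25,0,0,0,1,0,0,13,0,0,0,-1,0,0,0,0,0,0,-1,0,0,0,0,0,0,-1,0,0,0,0,0,0,-1,0,0,0,0,0,0,-1,0,0,0,0,0,0,-1,0,0,0,0,0,0], force=10)

```text
time_s: 51.05
position: [0.4726, -0.3454, 0.2521]
orientation: [-3.14, 0.002, -3.018]
force: [-1.3, 0.2, -0.8]
width: 0.0548
grip_force: 0.0
```

>>> jog_arm(steps=[-1,0,0,0,0,0,0,-1,0,0,0,0,0,0,-1,0,0,0,0,0,0,-1,0,0,0,0,0,0,-1,0,0,0,0,0,0,-1,0,0,0,0,0,0,-1,0,0,0,0,0,0])

```text
time_s: 51.63
position: [0.4724, -0.3455, 0.251]
orientation: [-3.141, 0.0, -3.018]
force: [0.5, -0.3, 0.3]
width: 0.0203
grip_force: 10.0
```

>>> jog_arm(steps=[-1,0,10,0,0,0,0,-1,0,10,0,0,0,0,-1,0,10,0,0,0,0,-1,0,10,0,0,0,0,-1,0,10,0,0,0,0,-1,0,10,0,0,0,0,-1,0,10,0,0,0,0,-1,0,6,0,0,0,0,-1,0,0,0,0,0,0,-1,0,0,0,0,0,0])

```text
time_s: 52.47
position: [0.4621, -0.2681, 0.2509]
orientation: [3.138, -0.003, -3.017]
force: [-5.4, 0.4, 5.4]
width: 0.0202
grip_force: 10.0
```

```bash
python3 plan.py .4625 -.2672 .25; python3 - <<'E'
from fit import *
im=viewer.capture("side")
cv2.imwrite("pics/side7.png",cv2.resize(im[215:315,205:305,::-1],(600,600),interpolation=cv2.INTER_CUBIC))
E
```

```text
shift [-0.5  0.9  0.9] rows>= 0.0 then turn tool z None q7 2.26 t 52.5
```

View pics/side7.png

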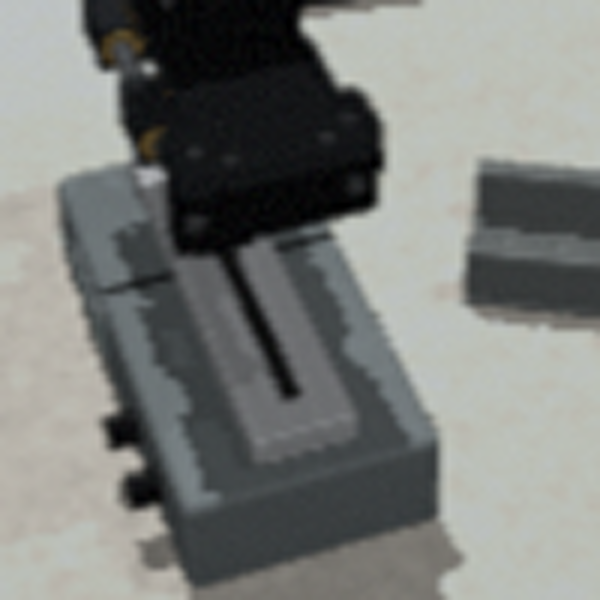

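>>> jog_arm(steps=[-1,0,0.8,0,0,0,0,-1,0,0,0,0,0,0,1,0,0,0,0,0,0,1,0,0,0,0,0,0,1,0,0,0,0,0,0,1,0,0,0,0,0,0,1,0,0,0,0,0,0,1,0,0,0,0,0,0])

```text
time_s: 53.18
position: [0.4631, -0.2689, 0.251]
orientation: [3.141, 0.0, -3.018]
force: [-0.2, -0.7, -0.2]
width: 0.0523
grip_force: 0.0
```

>>> jog_arm(steps=[1,0,0,-30,0,0,0,1,0,0,-40,0,0,0,1,0,0,-40,0,0,0,1,0,30,-20,0,0,0,1,0,38,0,0,0,0,1,0,38,0,0,0,0,1,0,38,0,0,0,0,1,0,38,0,0,0,0,1,0,38,0,0,0,0,1,0,38,0,0,0,0])

```text
time_s: 54.02
position: [0.4305, -0.0113, 0.3813]
orientation: [3.141, 0.001, -3.019]
force: [0.8, 0.8, -0.6]
width: 0.0873
grip_force: 0.0
```

>>> jog_arm(steps=[1,0,38,0,0,0,0,1,0,38,0,0,0,0,1,0,38,0,0,0,0,1,0,38,0,0,0,0,1,0,38,0,0,0,0,1,0,0,0,0,0,0,1,0,0,0,0,0,0])

```text
time_s: 54.6
position: [0.4074, 0.1775, 0.3811]
orientation: [3.141, 0.0, -3.013]
force: [0.1, -0.9, 0.8]
width: 0.0872
grip_force: 0.0
```

```bash
python3 - <<'E'
from m1 import *
a=viewer.capture("side")[140:320,180:330,::-1]; viewer.capture("top")
cv2.imwrite("pics/final.png",cv2.resize(a,(500,600),interpolation=cv2.INTER_CUBIC))
for c in("top","side"):
    for d in viewer.pinpoint(c,"fader_top"):
        w=ray(c,*d["at"],.0995)-[.465,-.286,.0995]; A=.13
        print(c,d["p"],"x",np.round(w[0]*np.cos(A)+w[1]*np.sin(A),4),"fader",np.round(-w[0]*np.sin(A)+w[1]*np.cos(A)+.06,4))
for z in (.053,.057,.061,.065):
    ms={c:near(c,"cap",[.538,.0033,.07])[0]["mask"] for c in("side","top")} if z==.053 else ms
    print(z,fit(ms,CAP,[.538,.0033,0],z=z))
E
```

```text
top 0.63 x -0.0007 fader 0.0641
top 0.56 x 0.1512 fader -0.1636
top 0.52 x -0.2015 fader -0.1438
top 0.37 x -0.1439 fader 0.0984
side 0.87 x -0.2025 fader -0.1431
side 0.66 x 0.0928 fader 0.2829
side 0.57 x -0.1503 fader 0.0728
side 0.56 x -0.0013 fader 0.0772
side 0.44 x 0.1405 fader -0.1876
0.053 (array([0.54063129, 0.00733421, 0.29264613]), np.float64(0.4822876900345756))
0.057 (array([0.53945842, 0.00588195, 0.10196681]), np.float64(0.33434751774822724))
0.061 (array([0.5386417 , 0.00426909, 0.0146334 ]), np.float64(0.3044229107342712))
0.065 (array([0.53791212, 0.00259375, 0.11015071]), np.float64(0.4221446375311568))
```

View pics/final.png

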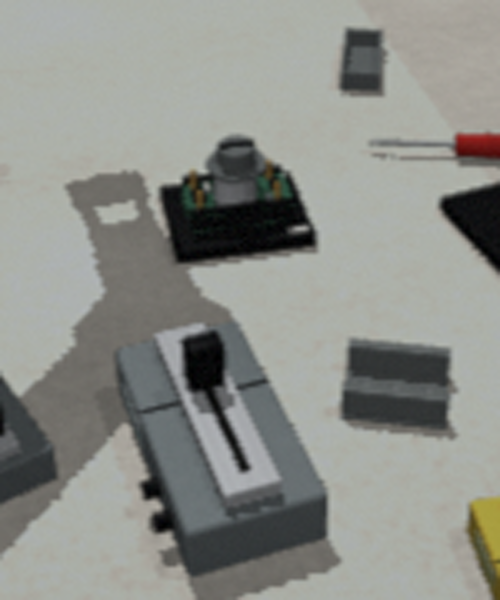

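```bash
python3 - <<'E'
from m1 import *
sp=[.4649,-.286,.130]
P=lambda v:[box(-14,14,-10,10,59,99.5)+[0,v-.06,0]]
W=(0,0,512,384)
for c in("top","side"):
    im=viewer.capture(c).astype(int)
    for d in viewer.pinpoint(c,"fader_top"):
        w=ray(c,*d["at"],.0995)-[.465,-.286,.0995]; A=.13
        if abs(w[0]*np.cos(A)+w[1]*np.sin(A))<.02: print(c,"pin",np.round(-w[0]*np.sin(A)+w[1]*np.cos(A)+.06,4))
    roi=np.mean([render(c,P(v),sp,0,W) for v in np.linspace(0.03,.12,40)],0)>0
    for th in(60,80):
        m=cv2.morphologyEx(((im.max(2)<th)&roi).astype(np.uint8),cv2.MORPH_OPEN,np.ones((4,4),np.uint8))
        e=sorted((np.abs(render(c,P(v),sp,0,W)-m).sum()/max(m.sum(),1),round(v,4)) for v in np.arange(.03,.12,.001))[:3]
        ys,xs=np.nonzero(m)
        cent=[(lambda r:(np.hypot((r.sum(0)*np.arange(512)).sum()/r.sum()-xs.mean(),(r.sum(1)*np.arange(384)).sum()/r.sum()-ys.mean()),round(v,4)))(render(c,P(v),sp,0,W)) for v in np.arange(.03,.12,.001)]
        print(c,th,m.sum(),e,min(cent))
    L=near(c,"supply",[.465,-.286,.03])[0]["mask"]
    print(c,fit({c:L},lambda p:SUP+P(p[3]),[.465,-.286,.13,.078]))
E
```

```text
top pin 0.07
top 60 68 [(np.float64(0.6279123414071511), np.float64(0.074)), (np.float64(0.6389273356401385), np.float64(0.076)), (np.float64(0.6426758938869666), np.float64(0.075))] (np.float64(0.795446808702795), np.float64(0.075))
top 80 79 [(np.float64(0.40282948622486964), np.float64(0.074)), (np.float64(0.42030280466617026), np.float64(0.075)), (np.float64(0.4242243732936213), np.float64(0.073))] (np.float64(0.745994665209431), np.float64(0.074))
top (array([ 0.46616659, -0.28677701,  0.13734219,  0.08576775]), np.float64(0.04530363271825195))
side pin 0.0767
side 60 182 [(np.float64(0.4032967032967033), np.float64(0.073)), (np.float64(0.4049989226459814), np.float64(0.076)), (np.float64(0.40594699418228836), np.float64(0.071))] (np.float64(0.8436949859268601), np.float64(0.072))
side 80 209 [(np.float64(0.24323107233323954), np.float64(0.069)), (np.float64(0.24709635050192325), np.float64(0.068)), (np.float64(0.2584482596866498), np.float64(0.07))] (np.float64(0.5939515982786074), np.float64(0.07))
side (array([ 0.4644502 , -0.28720493,  0.13634387,  0.07871294]), np.float64(0.042951021909066106))
```

```bash
python3 - <<'E'
from fit import *
sp=[.4645,-.2865,.132]
f=lambda L:((proj("side",place(np.array(L),*sp))-[205,200])*8+4).round()
print("mark",f([[-.05,.02,.045],[-.02,.02,.045],[.02,.02,.045],[.05,.02,.045]]).tolist())
for v in(.07,.08,.09): print(v,"front base",f([[x,v-.07,.059] for x in(-.014,.014)]).tolist(),"front top",f([[x,v-.07,.0995] for x in(-.014,.014)]).tolist(),"back top",f([[x,v-.05,.0995] for x in(-.014,.014)]).tolist())
a=viewer.capture("side")[200:275,205:280,::-1]
cv2.imwrite("pics/zoom.png",cv2.resize(a,(600,600),interpolation=cv2.INTER_CUBIC))
E
```

```text
mark [[126.0, 508.0], [223.0, 484.0], [350.0, 452.0], [443.0, 429.0]]
0.07 front base [[260.0, 490.0], [351.0, 467.0]] front top [[254.0, 385.0], [348.0, 363.0]] back top [[235.0, 341.0], [326.0, 320.0]]
0.08 front base [[250.0, 467.0], [340.0, 445.0]] front top [[244.0, 363.0], [337.0, 341.0]] back top [[225.0, 320.0], [316.0, 299.0]]
0.09 front base [[241.0, 445.0], [330.0, 423.0]] front top [[235.0, 341.0], [326.0, 320.0]] back top [[216.0, 299.0], [306.0, 278.0]]
```

View pics/zoom.png

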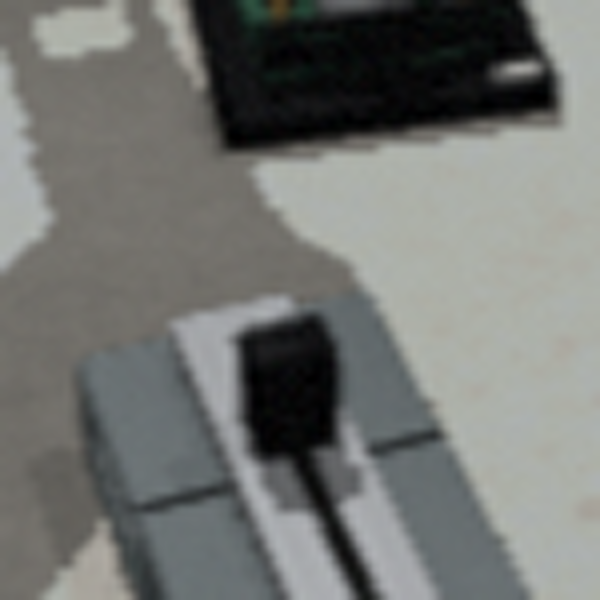

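The mark segments appear at (140–228, ~497) and (375–440, ~441). The grip's top edges lie at rows 367 and 345, where the model puts a fader value of about 0.080 once corrected for the mark's 5-pixel offset. The cap's height fits best at 61 mm.

```bash
python3 -c "
from workcell import ticket;print(ticket.close_job())"
```

```text
the job is handed in; nothing more can be done
None
```

The job is handed in: the three boards present are stacked flat on the rig, the cap is locked again, and the fader reads about 0.080 by camera (the readings scattered from 0.064 to 0.086); no verdict came back.

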